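# Rattle check on three sealed sensor housings

### The job

One of the three sealed aluminium sensor housings on the mat has a part loose inside: pick them up and shake them one after another until you find the one that rattles, and stand each quiet one back upright where it was. Hold the rattling one out, level and still, to the colleague across the bench: past the far edge of the mat, between its two sides, about 15 cm above the bench; finish while still holding it there. Leave the other things on the bench alone.

Things in the scene. Friction and masses are not known exactly. Their poses are not given: they have to be found in the camera images.
- mat: blue silicone repair mat, 280 (own x) x 460 (own y) x 4 mm thick, fixed to the bench, turned a little on it. Origin: centre of its underside, on the bench. +x points away from the robot, so the far edge is at own x = +140 mm; z up
- case_1: one of three housings that look the same: closed rigid die-cast aluminium box, 90 (own x) x 58 (own y) x 40 mm high (own z, up), smooth sides, lid screws and a pale plate on top, black cable gland (17 mm diameter, axis 18 mm up) sticking out 16 mm from its +x end; 195 to 420 g; stands on the mat. Origin: centre of its underside. One of the three has a part loose inside, a different one each time
- case_2: one of three housings that look the same: closed rigid die-cast aluminium box, 90 (own x) x 58 (own y) x 40 mm high (own z, up), smooth sides, lid screws and a pale plate on top, black cable gland (17 mm diameter, axis 18 mm up) sticking out 16 mm from its +x end; 195 to 420 g; stands on the mat. Origin: centre of its underside. In one of the three a round 90 g part, 28 mm across, rolls loose and knocks on the walls
- case_3: one of three housings that look the same: closed rigid die-cast aluminium box, 90 (own x) x 58 (own y) x 40 mm high (own z, up), smooth sides, lid screws and a pale plate on top, black cable gland (17 mm diameter, axis 18 mm up) sticking out 16 mm from its +x end; 195 to 420 g; stands on the mat. Origin: centre of its underside. The hollow inside is 82 x 50 x 32 mm; the quiet ones have nothing loose
- solder_reel: bystander: upright reel of solder, 52 mm diameter, 40 mm high, on the far part of the mat. Origin: centre of its underside
- flux_jar: bystander: small brown glass jar with white lid, 42 mm diameter, 42 mm high, on the far part of the mat. Origin: centre of its underside
- screwdriver: bystander: screwdriver, 170 mm long (own x), lying along the near edge of the mat, at most 30 mm high. Origin: under its middle
- multimeter: bystander: orange and black multimeter lying flat, 150 x 78 x 41 mm high, left of the mat. Origin: centre of its underside
- tape_measure: bystander: black tape measure, 68 x 36 x 62 mm high, right of the mat. Origin: centre of its underside
- bottle: bystander: clear plastic bottle with red cap, 68 mm diameter, 210 mm high, far right. Origin: centre of its underside
- battery_tray: bystander: yellow open tray with batteries, 105 x 124 x 22 mm high, far left. Origin: centre of its underside

How it is judged:
By the outcome, as a careful person would: the job done as asked, in the order asked, and still so for the second after the job is handed in, while the arm keeps its last pose, push and grip.
It also fails if it takes over 72 s, if anything falls off the work surface, if the arm or the gripper's body presses on something with over 40 N, if the wrist force passes 120 N, or if a joint passes its speed limit or range.

### The arm

A 7-joint arm with a two-finger parallel gripper is mounted at the origin on the work surface. World frame = base frame: x ahead of the robot, y to its left, z up, the work surface at z = 0. Lengths are in mm, angles in rad, forces in N, time in s.
With the tool pointing down it reaches from about 400 to 875 mm from the base axis. Payload 4.4 kg.
Tool frame: the origin (TCP) lies at the very end of the fingers, on their centre line; the grasp point (between the pads) lies 19 mm behind it; y points along the fingers, z is the direction in which the jaws open and shut, and the axes are right-handed (so a half turn about y gives the same grasp; the last joint's range is limited). The gripper opens to 85 mm and grips with 20 to 120 N. Pads are 22 mm wide; open, the fingers measure 114 mm over their backs; the gripper's body (76 mm by 85 mm) begins 54 mm behind the grasp point. The pads swing forward as they close: fully open they stand 13 mm farther back than shut.
Start: joints at [-1.328, 0.628, 0.038, 1.517, -0.027, 0.996, -0.02], TCP at [197.521, 619.276, 231.313] pointing down, gripper open.
Joint ranges: [-3.06, 3.06], [-0.37, 2.12], [-1.25, 1.32], [0.18, 2.47], [-1.1, 4.24], [0.23, 1.98], [-2.94, 2.94]. Speed limits (rad/s): [2.57, 2.57, 3.14, 3.14, 3.14, 3.14, 3.14].

### API

Orientations are given as [roll, pitch, yaw] about the fixed x, y, z axes, in that order (R = Rz(yaw) Ry(pitch) Rx(roll)).
In Python, from cell import read_state, get_image, finish_job gives the robot as it stands. The module is installed in compiled form; this text tells all that it offers.
- The arm moves only by the tool servo_tool, never from a script. Its argument "increments" is a list of rows, each an object of numbers: "dx", "dy", "dz": the shift along the world's x, y, z in cm; "ax", "ay", "az": the turn, a rotation vector about the world's x, y, z in rad; "claw": the closure, from -1 (fully open) to 1 (shut). A call has 1 to 8 rows; each row is the pose to reach, as a shift and turn from the pose commanded when the call began; what a row does not reach only later rows make up. A row lasts 1/12 s, in which the tool goes at most 41.7 mm and 7.16 degrees, less where a joint would pass 70% of its speed; a pose out of reach is approached as far as the arm can. A call with a gripper value outside its range is refused whole. The fingers move at their own pace and stop on an object; the grip force is fixed at half the most. Time passes only in rows, so rows that repeat a pose let the fingers close. It gives the time, the measured TCP pose, the force and the opening at its end, in the units of the state.
- read_state(): the state, without advancing time (a new reading comes with each control period).
- get_image(name): name is "scene" or "top"; returns a dict with "color" (400x640x3 uint8, red, green, blue), "fov_y" (degrees; the focal length in pixels is half the picture's height over the tangent of half this angle, whatever the lens; pixels are square), "cx", "cy" (the principal point, pixels), "k1" (the pictures are not rectified: a ray, as slopes to the right and down, at radius r is drawn at 1 + k1 r^2 times it, then the intrinsics apply), "R" (3x3) and "t" (3): a world point X has camera coordinates R X + t. Camera axes: x right, y down, z forward; pixel columns grow to the right and rows downward; lengths in mm; the calibration is good to about 2 mm. A picture is of the moment at which its call begins. There is no depth.
- finish_job(): hands the job in, once; it reports no verdict.
The state is a dict: "clock": time; "qpos": joint angles; "qd": joint speeds; "tau": joint torques, N m; "eef_pos": TCP position; "tool_rot": TCP orientation; "force": force on the tool from outside, world axes, zero at the start; "torque": the same for the moment, N m; "width": finger opening in mm.
Only numpy, scipy, OpenCV 4.12 (cv2) and the standard library are available. Lean on these libraries where they do the work, as an engineer would, in place of code of your own. Each camera call takes 0.05 s, during which the arm holds its last target.

## Working session

There is one attempt and no reset: what is moved stays moved. The work goes in short steps, Python scripts to look and compute and a tool call to move; the robot and the scene stay as the last step left them, time stands still between calls to the robot, and variables do not carry over. Pictures are saved under pics/ and viewed, and the job is handed in when it is done.

Besides the shell and the picture viewer there is one more tool, called after "Request:" as a command line: name --argument value ..., lists and objects as JSON in quotes. servo_tool: Moves the arm, as the interface text tells. Its arguments: {"type":"object","properties":{"increments":{"type":"array","items":{"type":"object","properties":{"dx":{"type":"number"},"dy":{"type":"number"},"dz":{"type":"number"},"ax":{"type":"number"},"ay":{"type":"number"},"az":{"type":"number"},"claw":{"type":"number"}}}}},"required":["increments"]}

```bash
mkdir -p pics; cat > h.py <<'E'
import numpy as np, cv2
from cell import read_state, get_image, finish_job
def snap(n,f):
    im=get_image(n); cv2.imwrite(f'pics/{f}.png',im['color'][:,:,::-1]); 
    import pickle; pickle.dump(im,open(f'pics/{f}.pkl','wb')); return im
def ray(im,u,v):
    f=200/np.tan(np.radians(im['fov_y'])/2)
    K=np.array([[f,0,im['cx']],[0,f,im['cy']],[0,0,1]])
    p=np.array([(u-im['cx'])/f,(v-im['cy'])/f]); q=p.copy()
    for _ in range(30): q=p/(1+im['k1']*(q@q))
    R=np.array(im['R']);t=np.array(im['t'])
    return -R.T@t, R.T@np.array([q[0],q[1],1])
def onz(im,u,v,z):
    o,d=ray(im,u,v); return o+d*(z-o[2])/d[2]
def proj(im,X):
    f=200/np.tan(np.radians(im['fov_y'])/2)
    c=np.array(im['R'])@np.array(X)+np.array(im['t']); q=c[:2]/c[2]; q=q*(1+im['k1']*(q@q))
    return q*f+[im['cx'],im['cy']]
E
python3 - <<'E'
from h import *
for n in('scene','top'):
    im=snap(n,n+'0'); print(n,-np.array(im['R']).T@im['t'],im['fov_y'],im['k1'])
print(read_state())
E
```

```text
scene [1235.22764328   87.98231396  851.99973134] 50.46983922410725 -0.10078613483301739
top [ 313.60445774  -20.78989563 1410.54162341] 50.814665101532434 -0.0161363711357041
{'clock': 0.1, 'qpos': array([-1.32781031,  0.62924472,  0.0384566 ,  1.51829201, -0.02698782,
        0.99630279, -0.0200347 ]), 'qd': array([-0.00161764, -0.00328285, -0.00118962, -0.00192708,  0.00073394,
        0.00051838, -0.00083443]), 'tau': array([ 3.78825134e-03, -5.64531505e+01,  1.23086058e+00, -1.93974102e+01,
        1.13270996e-02,  5.46884519e-03,  3.40890085e-05]), 'eef_pos': array([197.34364701, 618.7165232 , 230.47936612]), 'tool_rot': array([-1.57252454e+00, -3.48093291e-05, -3.08824171e-01]), 'force': array([-0.15901632, -0.67802789, -0.05849321]), 'torque': array([-0.01398686, -0.00549631, -0.01010543]), 'width': 85.1279755677052}
```

View pics/scene0.png

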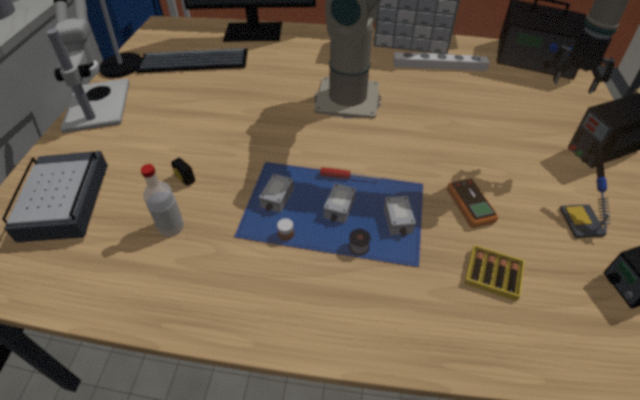

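View pics/top0.png

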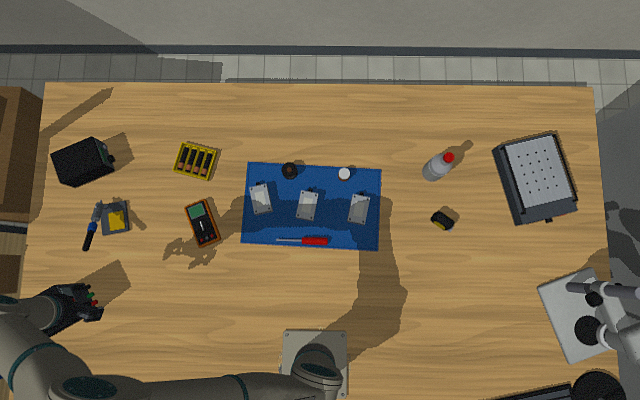

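The scene picture shows the mat with three housings, at about (277,193), (340,203) and (400,213). In the top picture they are at (261,198), (308,205) and (359,207). The jar and reel stand on the far side, at (345,174) and (290,170), and the screwdriver lies near (302,240). Next I enlarge both.

```bash
python3 - <<'E'
from h import *
a=cv2.imread('pics/top0.png')[150:260,230:395]; cv2.imwrite('pics/top0z.png',cv2.convertScaleAbs(cv2.resize(a,None,fx=4.8,fy=4.8,interpolation=cv2.INTER_CUBIC),alpha=1.5))
a=cv2.imread('pics/scene0.png')[155:265,235:430]; cv2.imwrite('pics/scene0z.png',cv2.convertScaleAbs(cv2.resize(a,None,fx=4,fy=4,interpolation=cv2.INTER_CUBIC),alpha=1.5))
E
```

```text
(no output)
```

View pics/top0z.png

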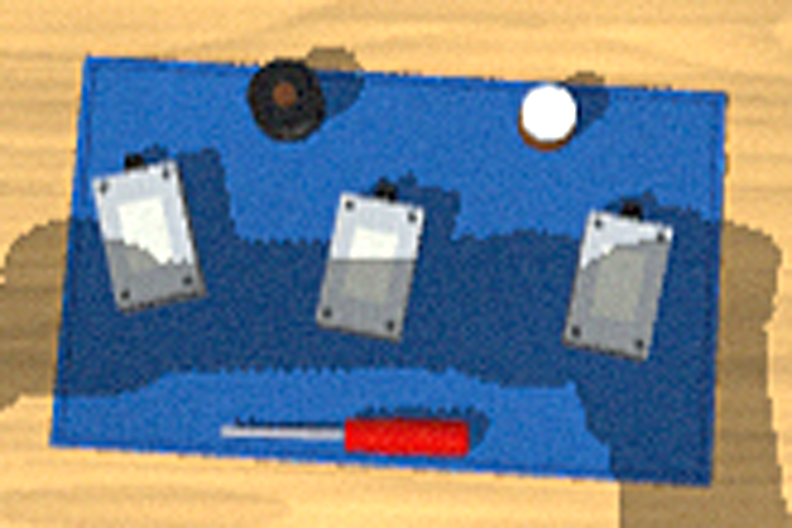

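View pics/scene0z.png

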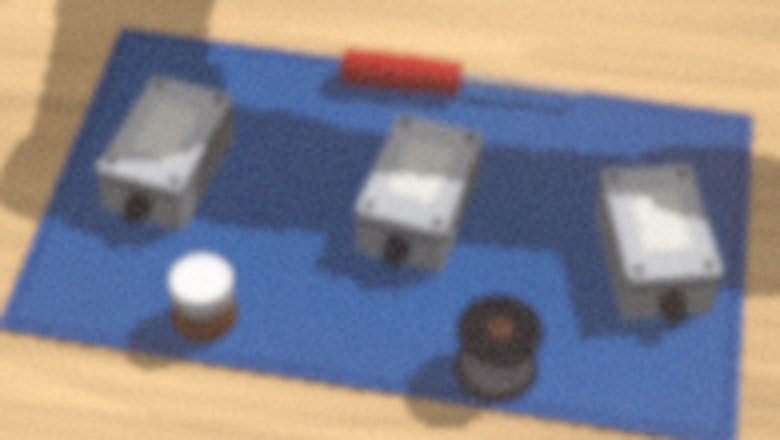

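```bash
cat > det.py <<'E'
from h import *
def cases(im,z=44,lo=(225,150),hi=(395,255)):
    hsv=cv2.cvtColor(im['color'],cv2.COLOR_RGB2HSV).astype(int)
    rgb=im['color'].astype(int)
    m=((rgb[:,:,2]-rgb[:,:,0]<35)&(rgb[:,:,0]-rgb[:,:,2]<25)&(rgb.max(2)>75)).astype(np.uint8)
    k=np.zeros_like(m); k[lo[1]:hi[1],lo[0]:hi[0]]=1; m*=k
    m=cv2.morphologyEx(m,cv2.MORPH_OPEN,np.ones((3,3),np.uint8))
    cs,_=cv2.findContours(m,cv2.RETR_EXTERNAL,cv2.CHAIN_APPROX_NONE)
    out=[]
    for c in cs:
        if cv2.contourArea(c)<200: continue
        P=np.array([onz(im,*p,z)[:2] for p in c[:,0]],np.float32)
        (ctr,sz,a)=cv2.minAreaRect(P); 
        if sz[0]<sz[1]: a-=90
        b=(a+90)%180-90
        out.append((np.round(ctr,1),np.round(sz,1),round(b,1),len(c)))
    return out
E
python3 - <<'E'
from det import *
import pickle
im=pickle.load(open('pics/top0.pkl','rb')); sc=pickle.load(open('pics/scene0.pkl','rb'))
for c in cases(im): print('top',c)
for c in cases(sc,24,(235,160),(425,260)): print('sc',c)
def tz(u,v): return u/4.8+230-.4,v/4.8+150-.4
def sz(u,v): return u/4+235-.4,v/4+155-.4
for n,pts in dict(L=[(93,178),(174,160),(203,290),(122,306)],M=[(342,193),(425,208),(402,336),(317,322)],R=[(590,212),(672,230),(648,355),(564,341)]).items():
    Q=np.array([onz(im,*tz(*p),44)[:2] for p in pts]); print(n,Q.mean(0).round(1),Q.round(0).tolist(), np.degrees(np.arctan2(*(Q[0]+Q[1]-Q[2]-Q[3])[::-1])).round(1))
for n,pts in dict(R=[(150,76),(232,95),(180,187),(98,165)],M=[(398,117),(480,135),(447,230),(357,213)],L=[(600,170),(690,165),(721,273),(629,280)]).items():
    Q=np.array([onz(sc,*sz(*p),44)[:2] for p in pts]); print('sc',n,Q.mean(0).round(1),Q.round(0).tolist(), np.degrees(np.arctan2(*(-Q[0]-Q[1]+Q[2]+Q[3])[::-1])).round(1))
print('mat',[onz(im,*tz(*p),4)[:2].round(0) for p in [(86,57),(727,93),(711,485),(52,443)]])
print('reel/jar',onz(im,*tz(287,98),40+4),onz(im,*tz(549,112),46))
print('screw',onz(im,*tz(345,437),15),onz(im,*tz(470,438),15),onz(im,*tz(222,432),15))
E
```

```text
top (array([ 496.7, -140. ]), array([58.6, 92.4]), -9.4, 82)
top (array([507.9,  30.1]), array([58.5, 92. ]), -10.5, 82)
top (array([527.5, 183.5]), array([91.7, 59.4]), 12.2, 80)
sc (array([602.4, -94. ]), array([48., 40.]), 10.8, 48)
sc (array([506. , 187.7]), array([107.4,  69.2]), 14.1, 103)
sc (array([490.7,  28.7]), array([72. , 98.1]), -9.9, 100)
sc (array([ 476.5, -146.3]), array([ 73.3, 107.4]), -7.4, 97)
L [527.3 182.3] [[565.0, 221.0], [579.0, 166.0], [488.0, 143.0], [477.0, 198.0]] 14.3
M [507.2  28.8] [[557.0, 50.0], [547.0, -7.0], [458.0, 7.0], [467.0, 65.0]] -9.6
R [ 495.2 -139.8] [[545.0, -120.0], [533.0, -177.0], [447.0, -160.0], [456.0, -103.0]] -11.2
sc R [ 495.6 -138.7] [[448.0, -160.0], [458.0, -101.0], [543.0, -119.0], [533.0, -175.0]] -10.8
sc M [508.8  31.4] [[462.0, 11.0], [470.0, 66.0], [554.0, 53.0], [549.0, -4.0]] -9.3
sc L [527.1 184.5] [[490.0, 145.0], [477.0, 203.0], [564.0, 223.0], [578.0, 167.0]] 13.4
mat [array([661., 237.]), array([ 639., -221.]), array([ 361., -207.]), array([386., 250.])]
reel/jar [622.94286196  89.06154529  44.        ] [614.31390457 -92.13022564  46.        ]
screw [391.18326723  46.31969206  15.        ] [391.35511943 -39.71466943  15.        ] [393.75407245 131.11244703  15.        ]
```

Request:
servo_tool --increments '[{"dx": 33,"dy": -43.6,"dz": -8,"az": 0.541,"claw": -1},{"dx": 33,"dy": -43.6,"dz": -8,"az": 0.541,"claw": -1},{"dx": 33,"dy": -43.6,"dz": -8,"az": 0.541,"claw": -1},{"dx": 33,"dy": -43.6,"dz": -8,"az": 0.541,"claw": -1},{"dx": 33,"dy": -43.6,"dz": -8,"az": 0.541,"claw": -1},{"dx": 33,"dy": -43.6,"dz": -8,"az": 0.541,"claw": -1},{"dx": 33,"dy": -43.6,"dz": -8,"az": 0.541,"claw": -1},{"dx": 33,"dy": -43.6,"dz": -8,"az": 0.541,"claw": -1}]'

```text
invalid input at $.increments[0]: expected keys dx, dy, dz, ax, ay, az, claw
```

Request:
servo_tool --increments '[{"dx": 33,"dy": -43.6,"dz": -8,"ax": 0,"ay": 0,"az": 0.541,"claw": -1},{"dx": 33,"dy": -43.6,"dz": -8,"ax": 0,"ay": 0,"az": 0.541,"claw": -1},{"dx": 33,"dy": -43.6,"dz": -8,"ax": 0,"ay": 0,"az": 0.541,"claw": -1},{"dx": 33,"dy": -43.6,"dz": -8,"ax": 0,"ay": 0,"az": 0.541,"claw": -1},{"dx": 33,"dy": -43.6,"dz": -8,"ax": 0,"ay": 0,"az": 0.541,"claw": -1},{"dx": 33,"dy": -43.6,"dz": -8,"ax": 0,"ay": 0,"az": 0.541,"claw": -1},{"dx": 33,"dy": -43.6,"dz": -8,"ax": 0,"ay": 0,"az": 0.541,"claw": -1},{"dx": 33,"dy": -43.6,"dz": -8,"ax": 0,"ay": 0,"az": 0.541,"claw": -1}]'

```text
clock: 0.77
eef_pos: [397.4, 354.3, 182.6]
tool_rot: [-1.571, 0.0, 0.232]
force: [0.3, -0.2, -0.0]
width: 85.5
```

Request:
servo_tool --increments '[{"dx": 13.1,"dy": -17.2,"dz": -8.3,"ax": 0,"ay": 0,"az": 0,"claw": -1},{"dx": 13.1,"dy": -17.2,"dz": -8.3,"ax": 0,"ay": 0,"az": 0,"claw": -1},{"dx": 13.1,"dy": -17.2,"dz": -8.3,"ax": 0,"ay": 0,"az": 0,"claw": -1},{"dx": 13.1,"dy": -17.2,"dz": -8.3,"ax": 0,"ay": 0,"az": 0,"claw": -1},{"dx": 13.1,"dy": -17.2,"dz": -8.3,"ax": 0,"ay": 0,"az": 0,"claw": -1},{"dx": 13.1,"dy": -17.2,"dz": -8.3,"ax": 0,"ay": 0,"az": 0,"claw": -1},{"dx": 13.1,"dy": -17.2,"dz": -8.3,"ax": 0,"ay": 0,"az": 0,"claw": -1},{"dx": 13.1,"dy": -17.2,"dz": -8.3,"ax": 0,"ay": 0,"az": 0,"claw": -1}]'

```text
clock: 1.43
eef_pos: [527.7, 182.4, 99.1]
tool_rot: [-1.571, 0.002, 0.229]
force: [-0.0, 0.3, 0.2]
width: 85.5
```

```bash
python3 - <<'E'
from det import *
s=read_state(); print(s['eef_pos'],s['tool_rot'],s['force'],s['torque'],s['clock'])
im=snap('scene','scene1')
a=im['color'][120:265,235:455,::-1]; cv2.imwrite('pics/scene1z.png',cv2.convertScaleAbs(cv2.resize(a,None,fx=3.6,fy=3.6,interpolation=cv2.INTER_CUBIC),alpha=1.4))
E
```

```text
[527.68811315 182.40062003  99.05303239] [-1.57138488  0.00194012  0.22856206] [-0.02179348  0.26579455  0.21124898] [ 0.05803268  0.01910434 -0.03711499] 1.4333
```

View pics/scene1z.png

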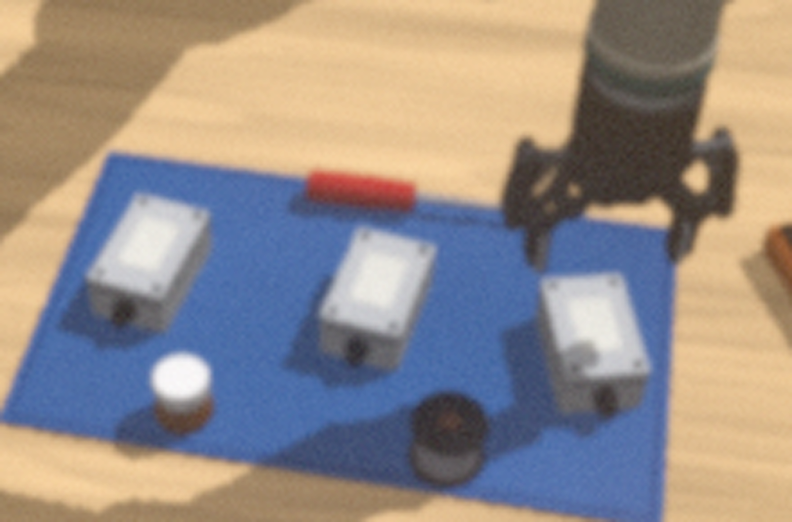

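Request:
servo_tool --increments '[{"dx": 0,"dy": 0.05,"dz": -4,"ax": 0,"ay": 0,"az": 0,"claw": -1},{"dx": 0,"dy": 0.05,"dz": -7,"ax": 0,"ay": 0,"az": 0,"claw": -1},{"dx": 0,"dy": 0.05,"dz": -9.4,"ax": 0,"ay": 0,"az": 0,"claw": -1},{"dx": 0,"dy": 0.05,"dz": -9.4,"ax": 0,"ay": 0,"az": 0,"claw": -1},{"dx": 0,"dy": 0.05,"dz": -9.4,"ax": 0,"ay": 0,"az": 0,"claw": -1}]'

```text
clock: 1.9
eef_pos: [526.0, 186.5, 5.8]
tool_rot: [-1.57, 0.002, 0.235]
force: [0.7, -0.6, 0.1]
width: 85.3
```

Request:
servo_tool --increments '[{"dx": 0,"dy": 0,"dz": 0,"ax": 0,"ay": 0,"az": 0,"claw": 1},{"dx": 0,"dy": 0,"dz": 0,"ax": 0,"ay": 0,"az": 0,"claw": 1},{"dx": 0,"dy": 0,"dz": 0,"ax": 0,"ay": 0,"az": 0,"claw": 1},{"dx": 0,"dy": 0,"dz": 0,"ax": 0,"ay": 0,"az": 0,"claw": 1},{"dx": 0,"dy": 0,"dz": 0,"ax": 0,"ay": 0,"az": 0,"claw": 1},{"dx": 0,"dy": 0,"dz": 0,"ax": 0,"ay": 0,"az": 0,"claw": 1},{"dx": 0,"dy": 0,"dz": 0,"ax": 0,"ay": 0,"az": 0,"claw": 1},{"dx": 0,"dy": 0,"dz": 0,"ax": 0,"ay": 0,"az": 0,"claw": 1}]'

```text
clock: 2.57
eef_pos: [528.9, 185.7, 8.2]
tool_rot: [-1.57, -0.004, 0.233]
force: [-0.8, -0.1, 6.8]
width: 57.1
```

```bash
python3 - <<'E'
from det import *
s=read_state(); print(s['eef_pos'],s['tool_rot'],s['force'],s['torque'],s['clock'],s['width'])
im=snap('scene','scene2')
a=im['color'][120:265,235:455,::-1]; cv2.imwrite('pics/scene2z.png',cv2.convertScaleAbs(cv2.resize(a,None,fx=3.6,fy=3.6,interpolation=cv2.INTER_CUBIC),alpha=1.4))
E
```

```text
[528.88219518 185.74573007   8.21692858] [-1.56985959 -0.00360313  0.23254078] [-0.78741229 -0.07020496  6.79745647] [0.02077381 0.16407828 0.02298109] 2.5667 57.06934313474488
```

View pics/scene2z.png

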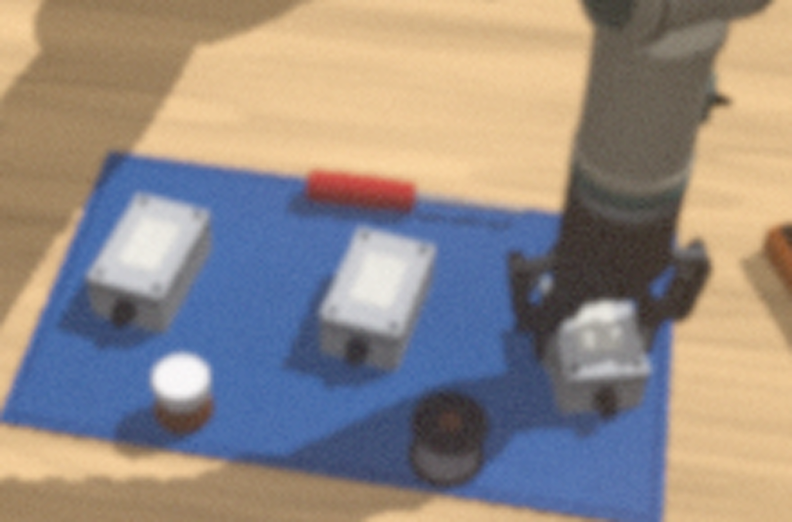

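Request:
servo_tool --increments '[{"dx": 0,"dy": 0,"dz": 1.5,"ax": 0,"ay": 0,"az": 0,"claw": 1},{"dx": 0,"dy": 0,"dz": 4.5,"ax": 0,"ay": 0,"az": 0,"claw": 1},{"dx": 0,"dy": 0,"dz": 8,"ax": 0,"ay": 0,"az": 0,"claw": 1},{"dx": 0,"dy": 0,"dz": 11.5,"ax": 0,"ay": 0,"az": 0,"claw": 1},{"dx": 0,"dy": 0,"dz": 14,"ax": 0,"ay": 0,"az": 0,"claw": 1},{"dx": 0,"dy": 0,"dz": 15,"ax": 0,"ay": 0,"az": 0,"claw": 1},{"dx": 0,"dy": 0,"dz": 15,"ax": 0,"ay": 0,"az": 0,"claw": 1},{"dx": 0,"dy": 0,"dz": 15,"ax": 0,"ay": 0,"az": 0,"claw": 1}]'

```text
clock: 3.28
eef_pos: [527.2, 184.5, 155.8]
tool_rot: [-1.571, 0.0, 0.232]
force: [-0.3, -0.7, -3.0]
width: 57.1
```

```bash
python3 - <<'E'
from det import *
for i in range(3):
    s=read_state(); print(s['eef_pos'],s['tool_rot'],s['force'],s['torque'],s['tau'],s['clock'],s['width'])
    im=snap('scene','scene3%d'%i)
a=im['color'][90:265,235:455,::-1]; cv2.imwrite('pics/scene3z.png',cv2.convertScaleAbs(cv2.resize(a,None,fx=3.4,fy=3.4,interpolation=cv2.INTER_CUBIC),alpha=1.4))
E
```

```text
[527.16994492 184.4577163  155.82423422] [-1.57095955e+00  2.18588616e-04  2.31952801e-01] [-0.31800517 -0.67054666 -2.96859643] [0.01879375 0.00427941 0.02852921] [ 2.75371608e-02 -5.36972594e+01 -1.23662744e+00 -1.62961328e+01
  3.82596379e-03 -3.98395769e-02  5.79599306e-03] 3.2833 57.059478136936825
[526.48754399 184.19221807 154.81071097] [-1.57126862  0.00244107  0.23205253] [-1.02411199  0.47495111 -3.20513406] [ 0.02461407 -0.00110014  0.05513065] [ 2.57062947e-02 -5.32665396e+01 -1.20375674e+00 -1.60363233e+01
  8.96230194e-03 -4.86299477e-02  5.33803686e-04] 3.3333 57.204282937254085
[526.19639103 184.14094294 154.26097922] [-1.57136598  0.00361874  0.23213716] [-0.45403848 -0.20649078 -2.97495649] [ 0.00639068  0.02974533 -0.0227177 ] [ 3.26556887e-02 -5.28180885e+01 -1.17047042e+00 -1.57596391e+01
  9.92520276e-03 -1.96837017e-02 -8.37270163e-04] 3.3833 56.83853646639451
```

View pics/scene3z.png

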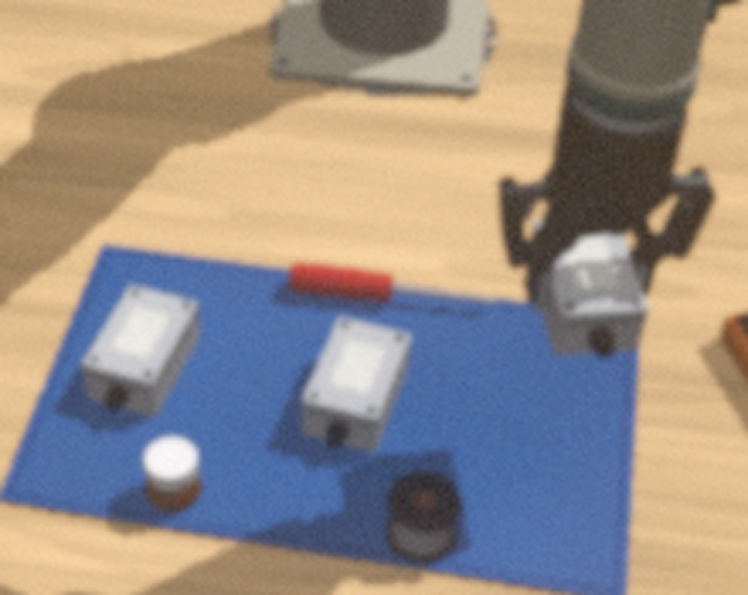

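Request:
servo_tool --increments '[{"dx": 1.95,"dy": 0.46,"dz": 0,"ax": 0,"ay": 0,"az": 0,"claw": 1},{"dx": -1.95,"dy": -0.46,"dz": 0,"ax": 0,"ay": 0,"az": 0,"claw": 1},{"dx": 1.95,"dy": 0.46,"dz": 0,"ax": 0,"ay": 0,"az": 0,"claw": 1},{"dx": -1.95,"dy": -0.46,"dz": 0,"ax": 0,"ay": 0,"az": 0,"claw": 1},{"dx": 1.95,"dy": 0.46,"dz": 0,"ax": 0,"ay": 0,"az": 0,"claw": 1},{"dx": -1.95,"dy": -0.46,"dz": 0,"ax": 0,"ay": 0,"az": 0,"claw": 1},{"dx": 1.95,"dy": 0.46,"dz": 0,"ax": 0,"ay": 0,"az": 0,"claw": 1},{"dx": 0,"dy": 0,"dz": 0,"ax": 0,"ay": 0,"az": 0,"claw": 1}]'

```text
clock: 4.1
eef_pos: [521.2, 181.1, 146.1]
tool_rot: [-1.574, 0.019, 0.233]
force: [6.3, 2.6, -0.3]
width: 57.0
```

```bash
cat > rd.py <<'E'
from h import *
import sys
F=[];T=[];A=[]
for i in range(int(sys.argv[1])):
    s=read_state(); F.append(s['force']);T.append(s['torque']);A.append(s['tau'])
    get_image('scene')
    if len(sys.argv)>2: print(np.round(s['force'],2),np.round(s['torque'],3),np.round(s['eef_pos'],1),s['clock'])
n=len(F)
R=None
yaw=s['tool_rot'][2]
print('F',np.mean(F,0).round(3),'T',np.mean(T,0).round(4),'sd',np.std(T,0).round(3),'tau5-7',np.mean(A,0)[4:].round(4),s['eef_pos'].round(1),s['tool_rot'].round(3),s['clock'],s['width'])
c,sn=np.cos(float(sys.argv[3] if len(sys.argv)>3 else yaw)),np.sin(float(sys.argv[3] if len(sys.argv)>3 else yaw))
Tm=np.mean(T,0); print('moment about case y', (-sn*Tm[0]+c*Tm[1]).round(4),'x',(c*Tm[0]+sn*Tm[1]).round(4))
E
python3 rd.py 14 v
```

```text
[ 6.25  2.56 -0.28] [ 0.196 -0.634  0.003] [521.2 181.1 146.1] 4.1
[-4.63 -1.09 -2.87] [-0.07   0.466 -0.006] [519.6 181.8 149.6] 4.15
[ 0.4   0.45 -2.23] [ 0.033 -0.06  -0.016] [523.  183.3 152.1] 4.2
[ 0.81  1.04 -2.36] [ 0.023 -0.112  0.011] [526.1 184.5 154.1] 4.25
[ 0.42  0.67 -1.66] [ 0.027 -0.001 -0.006] [528.1 185.1 155.4] 4.3
[-0.03  0.24 -3.09] [-0.022 -0.053 -0.042] [529.  185.4 156.2] 4.35
[-0.51  0.73 -2.11] [-0.003 -0.08  -0.024] [529.3 185.5 156.7] 4.4
[ 0.47  0.57 -2.51] [-0.006 -0.045 -0.008] [529.2 185.4 156.9] 4.45
[-0.32  0.25 -2.35] [-0.032  0.     0.001] [529.  185.3 156.9] 4.5
[ 0.33 -0.45 -2.94] [-0.03  -0.001  0.006] [528.7 185.2 156.8] 4.55
[-0.06 -0.05 -2.01] [-0.059 -0.02  -0.02 ] [528.4 185.1 156.7] 4.6
[ 0.14 -0.01 -1.92] [-0.007  0.008 -0.043] [528.2 185.  156.6] 4.65
[-0.58 -0.69 -2.22] [-0.023  0.     0.011] [528.  184.9 156.5] 4.7
[ 0.38 -0.13 -2.56] [ 0.004 -0.009  0.041] [527.9 184.9 156.4] 4.75
F [ 0.22   0.292 -2.222] T [ 0.0023 -0.0386 -0.0067] sd [0.061 0.212 0.021] tau5-7 [0.0031 0.1881 0.0207] [527.9 184.9 156.4] [-1.571e+00 -1.000e-03  2.320e-01] 4.75 56.959328261025135
moment about case y -0.0381 x -0.0066
```

Request:
servo_tool --increments '[{"dx": 0,"dy": 0,"dz": 0,"ax": -0.092,"ay": 0.389,"az": 0,"claw": 1},{"dx": 0,"dy": 0,"dz": 0,"ax": -0.092,"ay": 0.389,"az": 0,"claw": 1},{"dx": 0,"dy": 0,"dz": 0,"ax": -0.092,"ay": 0.389,"az": 0,"claw": 1},{"dx": 0,"dy": 0,"dz": 0,"ax": -0.092,"ay": 0.389,"az": 0,"claw": 1},{"dx": 0,"dy": 0,"dz": 0,"ax": -0.092,"ay": 0.389,"az": 0,"claw": 1},{"dx": 0,"dy": 0,"dz": 0,"ax": -0.092,"ay": 0.389,"az": 0,"claw": 1},{"dx": 0,"dy": 0,"dz": 0,"ax": -0.092,"ay": 0.389,"az": 0,"claw": 1},{"dx": 0,"dy": 0,"dz": 0,"ax": -0.092,"ay": 0.389,"az": 0,"claw": 1}]'

```text
clock: 5.47
eef_pos: [527.0, 184.8, 156.9]
tool_rot: [-1.571, 0.399, 0.233]
force: [-0.3, 0.5, -3.0]
width: 57.2
```

```bash
python3 rd.py 12 v .232
```

```text
[-0.27  0.52 -3.04] [ 0.157 -0.552 -0.029] [527.  184.8 156.9] 5.4667
[-0.12 -0.19 -2.61] [ 0.144 -0.608  0.044] [527.1 184.8 157. ] 5.5167
[ 0.97 -0.31 -2.08] [ 0.191 -0.599  0.016] [527.3 184.9 157. ] 5.5667
[-0.07 -0.1  -2.6 ] [ 0.129 -0.588 -0.026] [527.3 184.8 156.9] 5.6167
[-0.29  0.17 -2.87] [ 0.093 -0.533 -0.008] [527.4 184.8 156.8] 5.6667
[ 1.03 -0.75 -1.59] [ 0.13  -0.606  0.027] [527.5 184.8 156.7] 5.7167
[ 0.05 -0.14 -3.64] [ 0.15  -0.653  0.049] [527.5 184.8 156.5] 5.7667
[ 0.35 -0.33 -2.9 ] [ 0.177 -0.598  0.006] [527.5 184.8 156.4] 5.8167
[-0.04 -0.52 -3.07] [ 0.17  -0.625 -0.005] [527.6 184.8 156.3] 5.8667
[-0.59  0.46 -2.26] [ 0.097 -0.603 -0.045] [527.6 184.8 156.2] 5.9167
[-0.62  0.02 -3.31] [ 0.103 -0.594  0.06 ] [527.6 184.8 156.1] 5.9667
[ 1.   -0.14 -3.28] [ 0.153 -0.628  0.046] [527.6 184.8 156.1] 6.0167
F [ 0.116 -0.108 -2.771] T [ 0.1411 -0.5989  0.0112] sd [0.03  0.031 0.033] tau5-7 [-3.955e-01  2.095e+00 -4.000e-04] [527.6 184.8 156.1] [-1.571  0.4    0.232] 6.0167 57.165097285369434
moment about case y -0.6153 x -0.0004
```

Request:
servo_tool --increments '[{"dx": 0,"dy": 0,"dz": 0,"ax": 0.069,"ay": -0.292,"az": 0,"claw": 1},{"dx": 0,"dy": 0,"dz": 0,"ax": 0.069,"ay": -0.292,"az": 0,"claw": 1},{"dx": 0,"dy": 0,"dz": 0,"ax": 0.069,"ay": -0.292,"az": 0,"claw": 1},{"dx": 0,"dy": 0,"dz": 0,"ax": 0.069,"ay": -0.292,"az": 0,"claw": 1},{"dx": 0,"dy": 0,"dz": 0,"ax": 0.069,"ay": -0.292,"az": 0,"claw": 1},{"dx": 0,"dy": 0,"dz": 0,"ax": 0.069,"ay": -0.292,"az": 0,"claw": 1}]'

```text
clock: 6.57
eef_pos: [528.6, 185.1, 156.1]
tool_rot: [-1.571, 0.1, 0.232]
force: [-0.3, -0.6, -3.0]
width: 57.1
```

```bash
python3 rd.py 12 v .232
```

```text
[-0.35 -0.62 -3.01] [ 0.059 -0.106  0.013] [528.6 185.1 156.1] 6.5667
[-0.14  0.24 -2.08] [ 0.004 -0.15  -0.018] [528.8 185.  155.9] 6.6167
[-0.24 -1.43 -3.83] [-0.007 -0.112 -0.049] [528.7 185.  155.7] 6.6667
[-0.14  0.16 -2.05] [ 0.023 -0.156  0.009] [528.5 185.  155.6] 6.7167
[-0.1  -0.9  -3.15] [ 0.078 -0.148 -0.019] [528.3 184.9 155.5] 6.7667
[ 0.25  0.84 -2.12] [ 0.04  -0.131 -0.046] [528.1 184.9 155.5] 6.8167
[-0.18 -0.39 -2.77] [ 0.028 -0.11  -0.008] [527.9 184.8 155.6] 6.8667
[-0.61 -0.45 -3.12] [ 0.017 -0.129  0.002] [527.8 184.8 155.7] 6.9167
[-0.33  0.75 -3.37] [ 0.04  -0.195 -0.015] [527.7 184.8 155.7] 6.9667
[ 0.07  0.35 -2.74] [ 0.038 -0.154 -0.028] [527.6 184.8 155.8] 7.0167
[-0.35  0.81 -2.93] [ 0.057 -0.149 -0.011] [527.6 184.8 155.9] 7.0667
[-0.05  0.51 -2.18] [ 0.047 -0.191 -0.042] [527.6 184.8 156. ] 7.1167
F [-0.182 -0.01  -2.78 ] T [ 0.0354 -0.1443 -0.0177] sd [0.023 0.028 0.02 ] tau5-7 [-0.0957  0.5551  0.0009] [527.6 184.8 156. ] [-1.571  0.1    0.232] 7.1167 57.443320895541525
moment about case y -0.1486 x 0.0013
```

Request:
servo_tool --increments '[{"dx": 0,"dy": 0,"dz": 0,"ax": 0.046,"ay": -0.195,"az": 0,"claw": 1},{"dx": 0,"dy": 0,"dz": 0,"ax": 0.046,"ay": -0.195,"az": 0,"claw": 1},{"dx": 0,"dy": 0,"dz": 0,"ax": 0.046,"ay": -0.195,"az": 0,"claw": 1},{"dx": 0,"dy": 0,"dz": 0,"ax": 0.046,"ay": -0.195,"az": 0,"claw": 1},{"dx": 0,"dy": 0,"dz": 0,"ax": 0.046,"ay": -0.195,"az": 0,"claw": 1},{"dx": 0,"dy": 0,"dz": 0,"ax": 0.046,"ay": -0.195,"az": 0,"claw": 1}]'

```text
clock: 7.67
eef_pos: [529.2, 185.3, 156.4]
tool_rot: [-1.571, -0.102, 0.232]
force: [0.0, 0.6, -2.5]
width: 57.3
```

```bash
python3 rd.py 12 v .232
```

```text
[ 0.03  0.6  -2.51] [-0.015  0.123  0.047] [529.2 185.3 156.4] 7.6667
[ 0.59  1.08 -2.25] [-0.05   0.152  0.029] [529.  185.2 156.2] 7.7167
[-0.19  0.37 -1.74] [ 0.021  0.203 -0.045] [528.7 185.1 156. ] 7.7667
[-0.53 -0.11 -2.32] [-0.075  0.173 -0.05 ] [528.5 185.  156. ] 7.8167
[ 0.53  0.44 -1.68] [-0.08   0.125  0.036] [528.2 184.9 155.9] 7.8667
[ 0.45 -1.   -3.2 ] [-0.073  0.182  0.033] [528.  184.8 155.9] 7.9167
[ 0.07 -1.   -2.42] [-0.025  0.173  0.012] [527.8 184.8 155.9] 7.9667
[-0.71 -0.59 -2.37] [-0.025  0.191  0.042] [527.7 184.8 155.9] 8.0167
[-0.38  0.45 -3.19] [-0.024  0.136  0.023] [527.7 184.8 155.9] 8.0667
[ 0.05 -0.02 -2.93] [-0.05   0.163  0.016] [527.6 184.8 156. ] 8.1167
[-0.06 -0.98 -2.3 ] [-0.061  0.119  0.027] [527.6 184.8 156. ] 8.1667
[ 0.24  0.16 -2.34] [-0.008  0.132  0.   ] [527.6 184.8 156. ] 8.2167
F [ 0.007 -0.049 -2.436] T [-0.0389  0.156   0.0142] sd [0.03  0.028 0.03 ] tau5-7 [ 0.0944 -0.5147  0.0019] [527.6 184.8 156. ] [-1.571 -0.101  0.232] 8.2167 57.18734307242461
moment about case y 0.1608 x -0.002
```

Request:
servo_tool --increments '[{"dx": 0,"dy": 0,"dz": 0,"ax": 0.069,"ay": -0.292,"az": 0,"claw": 1},{"dx": 0,"dy": 0,"dz": 0,"ax": 0.069,"ay": -0.292,"az": 0,"claw": 1},{"dx": 0,"dy": 0,"dz": 0,"ax": 0.069,"ay": -0.292,"az": 0,"claw": 1},{"dx": 0,"dy": 0,"dz": 0,"ax": 0.069,"ay": -0.292,"az": 0,"claw": 1},{"dx": 0,"dy": 0,"dz": 0,"ax": 0.069,"ay": -0.292,"az": 0,"claw": 1},{"dx": 0,"dy": 0,"dz": 0,"ax": 0.069,"ay": -0.292,"az": 0,"claw": 1}]'

```text
clock: 8.77
eef_pos: [532.6, 171.8, 154.8]
tool_rot: [-1.61, -0.359, 0.229]
force: [0.1, -0.7, -2.3]
width: 57.3
```

```bash
python3 rd.py 12 v .232
```

```text
[ 0.07 -0.69 -2.28] [-0.132  0.472  0.012] [532.6 171.8 154.8] 8.7667
[-0.7   0.   -2.73] [-0.083  0.719 -0.047] [531.6 172.2 154.6] 8.8167
[-0.55 -0.25 -3.15] [-0.119  0.601 -0.008] [531.6 171.8 154.4] 8.8667
[-0.03 -0.5  -1.95] [-0.023  0.524 -0.066] [532.1 171.6 154.5] 8.9167
[ 0.22 -0.14 -2.19] [-0.088  0.544 -0.028] [532.7 171.6 154.7] 8.9667
[ 0.92 -0.51 -3.22] [-0.083  0.555  0.026] [533.  171.8 154.8] 9.0167
[ 0.07 -0.26 -2.07] [-0.083  0.566 -0.019] [533.1 171.9 154.9] 9.0667
[ 0.1   0.29 -2.92] [-0.055  0.495 -0.034] [533.1 172.  154.8] 9.1167
[ 0.47 -0.1  -3.67] [-0.059  0.521 -0.049] [533.1 172.  154.8] 9.1667
[ 0.3  -0.23 -2.55] [-0.031  0.5   -0.036] [533.  172.  154.8] 9.2167
[ 0.04  0.66 -2.36] [-0.089  0.529  0.001] [532.9 172.  154.8] 9.2667
[ 0.87 -0.12 -3.  ] [-0.095  0.594 -0.035] [532.8 172.  154.7] 9.3167
F [ 0.147 -0.155 -2.673] T [-0.0784  0.5516 -0.0235] sd [0.031 0.062 0.026] tau5-7 [ 0.5    -0.3515  0.0032] [532.8 172.  154.7] [-1.61  -0.358  0.229] 9.3167 57.8002166455393
moment about case y 0.5548 x 0.0505
```

```bash
cat > dl.py <<'E'
from h import *
import sys
from scipy.spatial.transform import Rotation as R
x,y,z,yaw=map(float,sys.argv[1:5])
s=read_state()
t=R.from_euler('xyz',[-np.pi/2,0,yaw]); n=R.from_euler('xyz',s['tool_rot'])
print('d cm',(np.array([x,y,z])-s['eef_pos'])/10,'rotvec',(t*n.inv()).as_rotvec().round(3),s['clock'],s['qpos'].round(2))
E
python3 dl.py 527.6 184.8 156 .232
```

```text
d cm [-0.51255836  1.28208813  0.12790806] rotvec [-0.044  0.357  0.01 ] 9.3667 [-0.26  0.51 -0.24  2.18  1.11  0.26  0.29]
```

Request:
servo_tool --increments '[{"dx": -0.5,"dy": 1.3,"dz": 0.1,"ax": -0.044,"ay": 0.357,"az": 0.01,"claw": 1},{"dx": -0.5,"dy": 1.3,"dz": 0.1,"ax": -0.044,"ay": 0.357,"az": 0.01,"claw": 1},{"dx": -0.5,"dy": 1.3,"dz": 0.1,"ax": -0.044,"ay": 0.357,"az": 0.01,"claw": 1},{"dx": -0.5,"dy": 1.3,"dz": 0.1,"ax": -0.044,"ay": 0.357,"az": 0.01,"claw": 1},{"dx": -0.5,"dy": 1.3,"dz": 0.1,"ax": -0.044,"ay": 0.357,"az": 0.01,"claw": 1},{"dx": -0.5,"dy": 1.3,"dz": 0.1,"ax": -0.044,"ay": 0.357,"az": 0.01,"claw": 1},{"dx": -0.5,"dy": 1.3,"dz": 0.1,"ax": -0.044,"ay": 0.357,"az": 0.01,"claw": 1},{"dx": -0.5,"dy": 1.3,"dz": 0.1,"ax": -0.044,"ay": 0.357,"az": 0.01,"claw": 1}]'

```text
clock: 10.03
eef_pos: [526.1, 184.8, 155.5]
tool_rot: [-1.573, 0.0, 0.234]
force: [0.4, -0.6, -2.8]
width: 57.0
```

```bash
python3 rd.py 8 v .232; python3 dl.py 527.6 184.8 156 .232
```

```text
[ 0.4  -0.59 -2.79] [ 0.028 -0.001 -0.002] [526.1 184.8 155.5] 10.0333
[ 0.74 -0.82 -3.09] [ 0.042 -0.012  0.041] [526.2 184.9 155.7] 10.0833
[-0.97  0.36 -3.1 ] [-0.026  0.017  0.061] [526.5 185.  155.8] 10.1333
[-0.33  0.1  -2.71] [-0.01   0.049 -0.022] [526.8 185.1 155.9] 10.1833
[-0.29  0.25 -2.62] [ 0.011 -0.014  0.014] [527.  185.1 156. ] 10.2333
[-0.15 -0.24 -3.6 ] [ 0.005 -0.037 -0.037] [527.2 185.1 155.9] 10.2833
[-0.38 -0.02 -2.83] [ 0.025 -0.036  0.024] [527.3 185.1 155.9] 10.3333
[ 0.15  0.22 -3.29] [ 0.016  0.005 -0.038] [527.4 185.1 155.9] 10.3833
F [-0.103 -0.092 -3.004] T [ 0.0114 -0.0037  0.0051] sd [0.02  0.026 0.034] tau5-7 [ 0.023   0.004  -0.0054] [527.4 185.1 155.9] [-1.571e+00 -1.000e-03  2.330e-01] 10.3833 57.048783754368046
moment about case y -0.0062 x 0.0102
d cm [ 0.0101358  -0.01939899  0.01771493] rotvec [ 0.     0.001 -0.001] 10.4333 [ 0.03  0.68 -0.67  1.84  0.56  0.82  0.89]
```

Request:
servo_tool --increments '[{"dx": 0,"dy": 0,"dz": -3.5,"ax": 0,"ay": 0,"az": 0,"claw": 1},{"dx": 0,"dy": 0,"dz": -7,"ax": 0,"ay": 0,"az": 0,"claw": 1},{"dx": 0,"dy": 0,"dz": -10.5,"ax": 0,"ay": 0,"az": 0,"claw": 1},{"dx": 0,"dy": 0,"dz": -13,"ax": 0,"ay": 0,"az": 0,"claw": 1},{"dx": 0,"dy": 0,"dz": -14,"ax": 0,"ay": 0,"az": 0,"claw": 1},{"dx": 0,"dy": 0,"dz": -14.4,"ax": 0,"ay": 0,"az": 0,"claw": 1},{"dx": 0,"dy": 0,"dz": -14.6,"ax": 0,"ay": 0,"az": 0,"claw": 1},{"dx": 0,"dy": 0,"dz": -14.6,"ax": 0,"ay": 0,"az": 0,"claw": 1}]'

```text
clock: 11.1
eef_pos: [528.5, 185.6, 10.7]
tool_rot: [-1.57, -0.002, 0.233]
force: [0.4, -0.2, -2.2]
width: 57.2
```

Request:
servo_tool --increments '[{"dx": 0,"dy": 0,"dz": -0.1,"ax": 0,"ay": 0,"az": 0,"claw": 1},{"dx": 0,"dy": 0,"dz": -0.2,"ax": 0,"ay": 0,"az": 0,"claw": 1},{"dx": 0,"dy": 0,"dz": -0.2,"ax": 0,"ay": 0,"az": 0,"claw": 1},{"dx": 0,"dy": 0,"dz": -0.2,"ax": 0,"ay": 0,"az": 0,"claw": 1}]'

```text
clock: 11.43
eef_pos: [528.0, 184.9, 8.3]
tool_rot: [-1.571, -0.001, 0.232]
force: [0.1, -0.1, -2.0]
width: 57.4
```

```bash
python3 rd.py 3 v .232; python3 dl.py 527.6 184.8 6 .232
```

```text
[ 0.09 -0.06 -2.02] [ 0.016 -0.011 -0.037] [528.  184.9   8.3] 11.4333
[-0.5  -0.29  0.9 ] [0.035 0.068 0.023] [528.  184.9   8.3] 11.4833
[-0.35 -0.2   0.48] [-0.027 -0.056 -0.011] [528.  184.9   8.3] 11.5333
F [-0.253 -0.184 -0.211] T [ 0.008   0.0004 -0.0084] sd [0.026 0.051 0.025] tau5-7 [ 0.0067 -0.0804  0.0041] [528.  184.9   8.3] [-1.571e+00 -1.000e-03  2.320e-01] 11.5333 57.26023634273608
moment about case y -0.0015 x 0.0079
d cm [-0.04243251 -0.01353745 -0.22780221] rotvec [ 0.     0.001 -0.   ] 11.5833 [-0.09  0.88 -0.48  1.91  0.76  0.54  0.71]
```

Request:
servo_tool --increments '[{"dx": 0,"dy": 0,"dz": 0,"ax": 0,"ay": 0,"az": 0,"claw": -1},{"dx": 0,"dy": 0,"dz": 0,"ax": 0,"ay": 0,"az": 0,"claw": -1},{"dx": 0,"dy": 0,"dz": 0,"ax": 0,"ay": 0,"az": 0,"claw": -1},{"dx": 0,"dy": 0,"dz": 0,"ax": 0,"ay": 0,"az": 0,"claw": -1},{"dx": 0,"dy": 0,"dz": 1,"ax": 0,"ay": 0,"az": 0,"claw": -1},{"dx": 0,"dy": 0,"dz": 4,"ax": 0,"ay": 0,"az": 0,"claw": -1},{"dx": 0,"dy": 0,"dz": 7,"ax": 0,"ay": 0,"az": 0,"claw": -1},{"dx": 0,"dy": 0,"dz": 9.2,"ax": 0,"ay": 0,"az": 0,"claw": -1}]'

```text
clock: 12.25
eef_pos: [527.9, 185.6, 102.2]
tool_rot: [-1.57, -0.002, 0.233]
force: [1.1, 0.0, -0.7]
width: 85.5
```

Request:
servo_tool --increments '[{"dx": -2,"dy": -15.5,"dz": 0,"ax": 0,"ay": 0,"az": -0.404,"claw": -1},{"dx": -2,"dy": -15.5,"dz": 0,"ax": 0,"ay": 0,"az": -0.404,"claw": -1},{"dx": -2,"dy": -15.5,"dz": 0,"ax": 0,"ay": 0,"az": -0.404,"claw": -1},{"dx": -2,"dy": -15.5,"dz": 0,"ax": 0,"ay": 0,"az": -0.404,"claw": -1},{"dx": -2,"dy": -15.5,"dz": 0,"ax": 0,"ay": 0,"az": -0.404,"claw": -1},{"dx": -2,"dy": -15.5,"dz": 0,"ax": 0,"ay": 0,"az": -0.404,"claw": -1},{"dx": -2,"dy": -15.5,"dz": 0,"ax": 0,"ay": 0,"az": -0.404,"claw": -1},{"dx": -2,"dy": -15.5,"dz": 0,"ax": 0,"ay": 0,"az": -0.404,"claw": -1}]'

```text
clock: 12.92
eef_pos: [508.1, 31.8, 100.2]
tool_rot: [-1.569, -0.001, -0.169]
force: [-0.4, 0.1, -0.3]
width: 85.2
```

```bash
cat > look.py <<'E'
from det import *
import sys
im=snap('scene',sys.argv[1])
a=im['color'][90:265,235:455,::-1]; cv2.imwrite('pics/%sz.png'%sys.argv[1],cv2.convertScaleAbs(cv2.resize(a,None,fx=3.4,fy=3.4,interpolation=cv2.INTER_CUBIC),alpha=1.4))
E
python3 look.py s4;  python3 dl.py 508 30 100 -.172
```

```text
d cm [ 0.00538926 -0.18981789 -0.00091152] rotvec [-0.001  0.001 -0.003] 12.9667 [ 0.22  0.68 -0.51  2.02  0.58  0.59  0.72]
```

View pics/s4z.png

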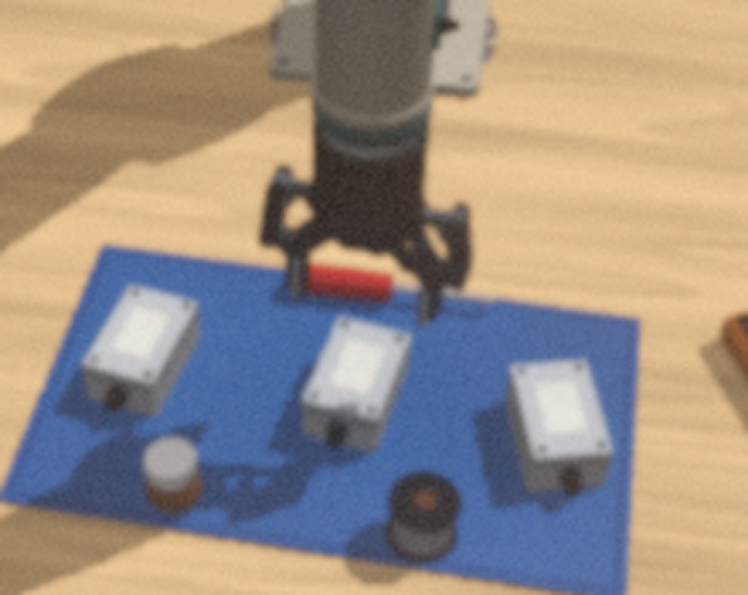

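The first housing is back upright, at (560,425) in the enlarged view, and the gripper now straddles the middle one at (355,380). The other things on the mat haven't moved.

Request:
servo_tool --increments '[{"dx": 0,"dy": -0.1,"dz": -4,"ax": 0,"ay": 0,"az": 0,"claw": -1},{"dx": 0,"dy": -0.1,"dz": -7,"ax": 0,"ay": 0,"az": 0,"claw": -1},{"dx": 0,"dy": -0.1,"dz": -9.3,"ax": 0,"ay": 0,"az": 0,"claw": -1},{"dx": 0,"dy": -0.1,"dz": -9.3,"ax": 0,"ay": 0,"az": 0,"claw": -1},{"dx": 0,"dy": -0.1,"dz": -9.3,"ax": 0,"ay": 0,"az": 0,"claw": -1}]'

```text
clock: 13.38
eef_pos: [506.9, 30.4, 6.1]
tool_rot: [-1.571, 0.002, -0.169]
force: [-0.3, -0.6, 0.8]
width: 85.5
```

Request:
servo_tool --increments '[{"dx": 0,"dy": 0,"dz": 0,"ax": 0,"ay": 0,"az": 0,"claw": 1},{"dx": 0,"dy": 0,"dz": 0,"ax": 0,"ay": 0,"az": 0,"claw": 1},{"dx": 0,"dy": 0,"dz": 0,"ax": 0,"ay": 0,"az": 0,"claw": 1},{"dx": 0,"dy": 0,"dz": 0,"ax": 0,"ay": 0,"az": 0,"claw": 1},{"dx": 0,"dy": 0,"dz": 0,"ax": 0,"ay": 0,"az": 0,"claw": 1},{"dx": 0,"dy": 0,"dz": 0,"ax": 0,"ay": 0,"az": 0,"claw": 1},{"dx": 0,"dy": 0,"dz": 0,"ax": 0,"ay": 0,"az": 0,"claw": 1},{"dx": 0,"dy": 0,"dz": 0,"ax": 0,"ay": 0,"az": 0,"claw": 1}]'

```text
clock: 14.05
eef_pos: [508.9, 29.5, 8.5]
tool_rot: [-1.569, -0.003, -0.172]
force: [-1.8, 1.1, 6.6]
width: 57.5
```

Request:
servo_tool --increments '[{"dx": 0,"dy": 0,"dz": 1.5,"ax": 0,"ay": 0,"az": 0,"claw": 1},{"dx": 0,"dy": 0,"dz": 4.5,"ax": 0,"ay": 0,"az": 0,"claw": 1},{"dx": 0,"dy": 0,"dz": 8,"ax": 0,"ay": 0,"az": 0,"claw": 1},{"dx": 0,"dy": 0,"dz": 11.5,"ax": 0,"ay": 0,"az": 0,"claw": 1},{"dx": 0,"dy": 0,"dz": 14,"ax": 0,"ay": 0,"az": 0,"claw": 1},{"dx": 0,"dy": 0,"dz": 15,"ax": 0,"ay": 0,"az": 0,"claw": 1},{"dx": 0,"dy": 0,"dz": 15,"ax": 0,"ay": 0,"az": 0,"claw": 1},{"dx": 0,"dy": 0,"dz": 15,"ax": 0,"ay": 0,"az": 0,"claw": 1}]'

```text
clock: 14.72
eef_pos: [507.1, 28.1, 156.3]
tool_rot: [-1.572, 0.0, -0.172]
force: [0.3, 0.4, -5.0]
width: 57.4
```

```bash
python3 rd.py 8 v -.172; python3 look.py s5
```

```text
[ 0.27  0.37 -5.  ] [-0.045  0.053 -0.017] [507.1  28.1 156.3] 14.7167
[-0.7  -0.   -4.85] [-0.018 -0.023  0.017] [506.4  28.1 155.4] 14.7667
[-0.09 -0.33 -6.04] [-0.026 -0.007 -0.   ] [506.2  28.3 155. ] 14.8167
[ 0.14  0.26 -3.98] [-0.035 -0.012 -0.002] [506.2  28.5 154.9] 14.8667
[ 0.38  0.35 -4.96] [ 0.031 -0.025  0.026] [506.4  28.7 155. ] 14.9167
[-0.52 -0.3  -5.65] [ 0.004 -0.025 -0.048] [506.6  28.9 155.2] 14.9667
[-0.28  0.19 -4.68] [-0.012 -0.035 -0.012] [506.8  29.  155.4] 15.0167
[-0.53 -0.37 -4.82] [-0.018 -0.063 -0.024] [507.1  29.  155.7] 15.0667
F [-0.168  0.021 -4.997] T [-0.0147 -0.0171 -0.0076] sd [0.022 0.031 0.022] tau5-7 [ 0.0047 -0.0015  0.0015] [507.1  29.  155.7] [-1.571  0.002 -0.171] 15.0667 57.389447025975
moment about case y -0.0194 x -0.0116
```

View pics/s5z.png

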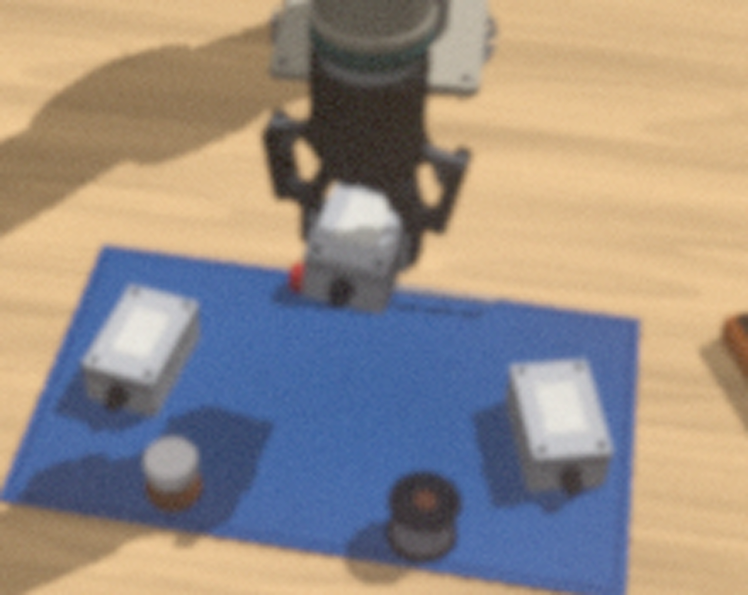

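Request:
servo_tool --increments '[{"dx": 1.95,"dy": -0.34,"dz": 0,"ax": 0,"ay": 0,"az": 0,"claw": 1},{"dx": -1.95,"dy": 0.34,"dz": 0,"ax": 0,"ay": 0,"az": 0,"claw": 1},{"dx": 1.95,"dy": -0.34,"dz": 0,"ax": 0,"ay": 0,"az": 0,"claw": 1},{"dx": -1.95,"dy": 0.34,"dz": 0,"ax": 0,"ay": 0,"az": 0,"claw": 1},{"dx": 1.95,"dy": -0.34,"dz": 0,"ax": 0,"ay": 0,"az": 0,"claw": 1},{"dx": -1.95,"dy": 0.34,"dz": 0,"ax": 0,"ay": 0,"az": 0,"claw": 1},{"dx": 1.95,"dy": -0.34,"dz": 0,"ax": 0,"ay": 0,"az": 0,"claw": 1},{"dx": 0,"dy": 0,"dz": 0,"ax": 0,"ay": 0,"az": 0,"claw": 1}]'

```text
clock: 15.83
eef_pos: [504.3, 26.7, 151.2]
tool_rot: [-1.573, 0.01, -0.17]
force: [7.8, 0.0, -2.6]
width: 57.0
```

```bash
python3 rd.py 14 v -.172; python3 dl.py 508 30 155 -.172
```

```text
[ 7.77  0.03 -2.63] [ 0.008 -0.849 -0.039] [504.3  26.7 151.2] 15.8333
[-6.31  1.18 -5.11] [0.047 0.568 0.005] [501.7  28.8 153.5] 15.8833
[ 0.51  0.58 -5.05] [-0.019  0.01  -0.06 ] [504.3  29.2 155.1] 15.9333
[ 0.21  0.59 -4.07] [ 0.009 -0.103  0.025] [507.   29.2 156.3] 15.9833
[ 1.26  0.7  -4.6 ] [ 0.007 -0.108 -0.014] [508.6  29.1 157. ] 16.0333
[ 0.29 -1.12 -4.54] [ 0.01  -0.054 -0.033] [509.3  29.1 157.4] 16.0833
[-0.01  0.16 -4.34] [-0.025  0.021  0.024] [509.4  29.  157.5] 16.1333
[ 0.26  0.43 -5.6 ] [-0.002  0.035 -0.034] [509.3  28.9 157.5] 16.1833
[-0.22 -0.47 -4.43] [-0.033 -0.002  0.015] [509.   28.9 157.4] 16.2333
[ 0.08  0.65 -4.3 ] [ 0.029 -0.021 -0.067] [508.7  28.9 157.3] 16.2833
[-0.51 -0.18 -5.63] [ 0.018 -0.032  0.051] [508.4  28.9 157.1] 16.3333
[-0.28 -0.41 -4.4 ] [-0.025 -0.069 -0.005] [508.2  28.9 157. ] 16.3833
[ 1.24  0.38 -4.12] [0.055 0.025 0.013] [508.   28.9 157. ] 16.4333
[ 0.89  0.01 -4.2 ] [ 0.008 -0.017 -0.052] [507.9  28.9 156.9] 16.4833
F [ 0.37   0.181 -4.502] T [ 0.0063 -0.0426 -0.0122] sd [0.025 0.274 0.035] tau5-7 [-0.0295  0.1758  0.0517] [507.9  28.9 156.9] [-1.571e+00 -1.000e-03 -1.720e-01] 16.4833 56.95950236536659
moment about case y -0.0409 x 0.0135
d cm [ 0.02299571  0.10878436 -0.1806536 ] rotvec [ 0.  0. -0.] 16.5333 [ 0.29  0.6  -0.6   1.97  0.5   0.72  0.79]
```

Request:
servo_tool --increments '[{"dx": 0,"dy": 0,"dz": 0,"ax": 0.068,"ay": 0.394,"az": 0,"claw": 1},{"dx": 0,"dy": 0,"dz": 0,"ax": 0.068,"ay": 0.394,"az": 0,"claw": 1},{"dx": 0,"dy": 0,"dz": 0,"ax": 0.068,"ay": 0.394,"az": 0,"claw": 1},{"dx": 0,"dy": 0,"dz": 0,"ax": 0.068,"ay": 0.394,"az": 0,"claw": 1},{"dx": 0,"dy": 0,"dz": 0,"ax": 0.068,"ay": 0.394,"az": 0,"claw": 1},{"dx": 0,"dy": 0,"dz": 0,"ax": 0.068,"ay": 0.394,"az": 0,"claw": 1},{"dx": 0,"dy": 0,"dz": 0,"ax": 0.068,"ay": 0.394,"az": 0,"claw": 1},{"dx": 0,"dy": 0,"dz": 0,"ax": 0.068,"ay": 0.394,"az": 0,"claw": 1}]'

```text
clock: 17.2
eef_pos: [507.0, 29.2, 157.4]
tool_rot: [-1.572, 0.398, -0.17]
force: [0.3, -0.1, -5.0]
width: 57.4
```

```bash
python3 rd.py 14 v -.172
```

```text
[ 0.33 -0.09 -4.98] [-0.159 -0.722 -0.039] [507.   29.2 157.4] 17.2
[-0.57 -0.17 -5.31] [-0.177 -0.791  0.009] [507.1  29.1 157.5] 17.25
[ 0.41  0.23 -4.42] [-0.123 -0.805  0.011] [507.3  29.1 157.5] 17.3
[-0.32 -0.15 -4.85] [-0.188 -0.789 -0.023] [507.4  29.  157.4] 17.35
[ 0.6   0.47 -3.99] [-0.128 -0.81   0.063] [507.5  28.9 157.3] 17.4
[ 0.32 -0.57 -4.46] [-0.158 -0.762 -0.04 ] [507.6  28.9 157.2] 17.45
[ 0.28 -0.33 -4.69] [-0.128 -0.72  -0.022] [507.6  28.9 157.1] 17.5
[-0.03  0.68 -4.87] [-0.117 -0.836  0.019] [507.6  28.9 157. ] 17.55
[ 0.17  0.13 -5.13] [-0.083 -0.832 -0.006] [507.6  28.9 156.9] 17.6
[ 0.47  0.33 -4.7 ] [-0.092 -0.734  0.001] [507.6  28.9 156.8] 17.65
[ 0.42  0.13 -4.08] [-0.094 -0.794  0.007] [507.6  28.9 156.7] 17.7
[ 0.73 -0.34 -5.3 ] [-0.081 -0.723 -0.006] [507.6  28.9 156.7] 17.75
[ 1.08 -0.56 -5.01] [-0.133 -0.805 -0.007] [507.6  28.9 156.7] 17.8
[ 0.59 -0.02 -4.95] [-0.135 -0.753 -0.023] [507.6  28.9 156.6] 17.85
F [ 0.32  -0.018 -4.767] T [-0.1283 -0.7769 -0.004 ] sd [0.032 0.039 0.026] tau5-7 [-1.2511e+00  1.9995e+00  1.3000e-03] [507.6  28.9 156.6] [-1.571  0.4   -0.171] 17.85 56.80240587175611
moment about case y -0.7874 x 0.0065
```

Request:
servo_tool --increments '[{"dx": 0,"dy": 0,"dz": 0,"ax": -0.051,"ay": -0.296,"az": 0,"claw": 1},{"dx": 0,"dy": 0,"dz": 0,"ax": -0.051,"ay": -0.296,"az": 0,"claw": 1},{"dx": 0,"dy": 0,"dz": 0,"ax": -0.051,"ay": -0.296,"az": 0,"claw": 1},{"dx": 0,"dy": 0,"dz": 0,"ax": -0.051,"ay": -0.296,"az": 0,"claw": 1},{"dx": 0,"dy": 0,"dz": 0,"ax": -0.051,"ay": -0.296,"az": 0,"claw": 1},{"dx": 0,"dy": 0,"dz": 0,"ax": -0.051,"ay": -0.296,"az": 0,"claw": 1}]'

```text
clock: 18.4
eef_pos: [508.7, 28.7, 156.7]
tool_rot: [-1.571, 0.1, -0.173]
force: [1.6, 0.4, -5.8]
width: 57.4
```

```bash
python3 rd.py 14 v -.172
```

```text
[ 1.62  0.43 -5.8 ] [-0.074 -0.353 -0.026] [508.7  28.7 156.7] 18.4
[ 0.15  0.75 -4.66] [-0.048 -0.118 -0.021] [508.8  28.7 156.5] 18.45
[ 1.1  -0.99 -4.88] [ 0.022 -0.18  -0.015] [508.7  28.7 156.3] 18.5
[-0.03  0.62 -4.86] [-0.015 -0.161 -0.096] [508.5  28.8 156.2] 18.55
[-0.51 -0.79 -5.27] [-0.063 -0.211 -0.021] [508.3  28.8 156.2] 18.6
[-0.85  0.53 -4.38] [-0.076 -0.207 -0.016] [508.1  28.9 156.2] 18.65
[-0.85  0.15 -4.03] [-0.065 -0.191 -0.022] [507.9  28.9 156.3] 18.7
[ 0.35  0.02 -4.96] [ 0.013 -0.229 -0.023] [507.8  28.9 156.3] 18.75
[ 0.6  -0.09 -4.61] [-0.012 -0.215 -0.   ] [507.7  28.9 156.4] 18.8
[-0.9  -0.05 -4.46] [-0.077 -0.22  -0.049] [507.7  28.9 156.5] 18.85
[-0.25 -0.77 -5.27] [-0.032 -0.232  0.008] [507.6  28.9 156.5] 18.9
[ 0.06  0.16 -4.59] [-0.021 -0.189  0.054] [507.6  28.9 156.6] 18.95
[ 0.08 -0.01 -4.17] [-0.022 -0.171 -0.027] [507.6  28.9 156.6] 19.0
[-1.18  0.3  -4.99] [-0.059 -0.193 -0.036] [507.6  28.9 156.7] 19.05
F [-0.043  0.018 -4.781] T [-0.0378 -0.205  -0.0207] sd [0.032 0.051 0.031] tau5-7 [-0.3053  0.4765  0.0031] [507.6  28.9 156.7] [-1.571  0.099 -0.171] 19.05 56.987154957035926
moment about case y -0.2085 x -0.0022
```

Request:
servo_tool --increments '[{"dx": 0,"dy": 0,"dz": 0,"ax": -0.034,"ay": -0.197,"az": 0,"claw": 1},{"dx": 0,"dy": 0,"dz": 0,"ax": -0.034,"ay": -0.197,"az": 0,"claw": 1},{"dx": 0,"dy": 0,"dz": 0,"ax": -0.034,"ay": -0.197,"az": 0,"claw": 1},{"dx": 0,"dy": 0,"dz": 0,"ax": -0.034,"ay": -0.197,"az": 0,"claw": 1},{"dx": 0,"dy": 0,"dz": 0,"ax": -0.034,"ay": -0.197,"az": 0,"claw": 1},{"dx": 0,"dy": 0,"dz": 0,"ax": -0.034,"ay": -0.197,"az": 0,"claw": 1}]'

```text
clock: 19.6
eef_pos: [509.1, 28.9, 156.9]
tool_rot: [-1.57, -0.101, -0.173]
force: [-1.4, 0.3, -4.6]
width: 57.3
```

```bash
python3 rd.py 14 v -.172
```

```text
[-1.38  0.26 -4.56] [-0.05   0.154  0.013] [509.1  28.9 156.9] 19.6
[ 0.17 -0.29 -4.58] [0.026 0.183 0.023] [508.9  28.8 156.7] 19.65
[ 0.61  0.25 -4.55] [ 0.012  0.099 -0.02 ] [508.7  28.8 156.6] 19.7
[-0.27  0.07 -5.34] [-0.042  0.14   0.035] [508.4  28.8 156.5] 19.75
[-0.36 -0.28 -5.22] [0.009 0.148 0.005] [508.2  28.8 156.5] 19.8
[ 0.19  0.72 -5.13] [ 0.016  0.153 -0.   ] [508.   28.8 156.5] 19.85
[ 0.37 -0.25 -4.36] [ 0.048  0.182 -0.013] [507.9  28.8 156.5] 19.9
[ 0.51 -0.38 -4.85] [-0.016  0.256 -0.01 ] [507.8  28.8 156.5] 19.95
[ 0.23  0.22 -4.79] [ 0.049  0.141 -0.008] [507.7  28.9 156.6] 20.0
[ 0.29 -0.02 -4.74] [0.047 0.18  0.04 ] [507.7  28.8 156.6] 20.05
[-0.02 -0.14 -5.35] [ 0.04   0.187 -0.001] [507.6  28.9 156.6] 20.1
[-0.09 -0.34 -4.82] [0.12  0.169 0.011] [507.6  28.9 156.6] 20.15
[ 0.05 -0.89 -4.25] [0.006 0.236 0.013] [507.6  28.9 156.7] 20.2
[-0.17 -0.92 -4.94] [ 0.03   0.149 -0.019] [507.6  29.  156.7] 20.25
F [ 0.01  -0.142 -4.82 ] T [0.021  0.1699 0.005 ] sd [0.041 0.038 0.018] tau5-7 [ 0.2575 -0.3852  0.0033] [507.6  29.  156.7] [-1.571 -0.101 -0.171] 20.25 57.21375129952758
moment about case y 0.1709 x -0.0084
```

Request:
servo_tool --increments '[{"dx": 0,"dy": 0,"dz": 0,"ax": 0.012,"ay": 0.069,"az": 0,"claw": 1},{"dx": 0,"dy": 0,"dz": 0,"ax": 0.012,"ay": 0.069,"az": 0,"claw": 1},{"dx": 0,"dy": 0,"dz": 0,"ax": 0.012,"ay": 0.069,"az": 0,"claw": 1},{"dx": 0,"dy": 0,"dz": 0,"ax": 0.012,"ay": 0.069,"az": 0,"claw": 1},{"dx": 0,"dy": 0,"dz": 0,"ax": 0.012,"ay": 0.069,"az": 0,"claw": 1},{"dx": 0,"dy": 0,"dz": 0,"ax": 0.012,"ay": 0.069,"az": 0,"claw": 1}]'

```text
clock: 20.8
eef_pos: [507.1, 28.9, 156.7]
tool_rot: [-1.571, -0.031, -0.171]
force: [-0.1, 0.1, -5.4]
width: 57.2
```

```bash
python3 rd.py 5 v -.172; python3 rd.py 20 v -.172
```

```text
[-0.13  0.11 -5.37] [ 0.002  0.035 -0.004] [507.1  28.9 156.7] 20.8
[-0.41 -0.55 -5.21] [ 0.028  0.025 -0.074] [507.2  29.  156.7] 20.85
[ 0.8   0.17 -4.08] [ 0.01   0.059 -0.051] [507.3  29.  156.8] 20.9
[-0.16 -0.39 -4.43] [-0.002  0.046 -0.007] [507.4  29.  156.8] 20.95
[-0.21 -0.94 -5.36] [-0.087 -0.015 -0.027] [507.5  29.  156.8] 21.0
F [-0.023 -0.32  -4.891] T [-0.0099  0.0298 -0.0326] sd [0.04  0.025 0.027] tau5-7 [ 0.0898 -0.124  -0.0056] [507.5  29.  156.8] [-1.571 -0.031 -0.171] 21.0 56.971152802661486
moment about case y 0.0277 x -0.0148
[ 0.02  0.72 -4.7 ] [-0.019 -0.008  0.006] [507.5  29.  156.8] 21.05
[-0.1  -0.73 -4.41] [0.015 0.052 0.035] [507.6  29.  156.7] 21.1
[-0.49  0.58 -4.99] [-0.047  0.025  0.021] [507.6  28.9 156.7] 21.15
[ 0.75 -0.66 -3.8 ] [ 0.015  0.027 -0.005] [507.6  29.  156.7] 21.2
[-0.04 -0.71 -4.49] [-0.022  0.053 -0.038] [507.6  28.9 156.7] 21.25
[ 0.17 -0.7  -4.63] [-0.048  0.009  0.014] [507.6  28.9 156.7] 21.3
[ 0.23  0.6  -5.44] [0.005 0.101 0.016] [507.6  28.9 156.7] 21.35
[ 0.18  0.74 -4.68] [0.012 0.065 0.008] [507.6  28.9 156.7] 21.4
[-0.75
[... 315 characters left out ...]
.9 156.7] 21.65
[ 0.12  0.55 -4.81] [ 0.006  0.059 -0.047] [507.6  28.9 156.7] 21.7
[-0.36  0.37 -4.58] [-0.014  0.065 -0.001] [507.6  28.9 156.7] 21.75
[-0.03  0.66 -5.25] [-0.014  0.094 -0.025] [507.6  28.9 156.7] 21.8
[-0.66  0.74 -4.65] [-0.039  0.055 -0.002] [507.6  28.9 156.7] 21.85
[-0.01 -0.43 -4.62] [-0.061  0.013  0.006] [507.6  28.9 156.7] 21.9
[-0.44  0.28 -4.74] [0.03  0.062 0.007] [507.6  29.  156.7] 21.95
[-0.48 -0.69 -3.7 ] [0.018 0.051 0.022] [507.6  28.9 156.7] 22.0
F [-0.04   0.067 -4.593] T [-0.0052  0.0397  0.0032] sd [0.026 0.036 0.022] tau5-7 [ 0.0825 -0.1211 -0.0007] [507.6  28.9 156.7] [-1.571 -0.031 -0.171] 22.0 57.348222738534126
moment about case y 0.0383 x -0.012
```

Request:
servo_tool --increments '[{"dx": 0,"dy": 0,"dz": 0,"ax": 0.01,"ay": 0.059,"az": 0,"claw": 1},{"dx": 0,"dy": 0,"dz": 0,"ax": 0.01,"ay": 0.059,"az": 0,"claw": 1},{"dx": 0,"dy": 0,"dz": 0,"ax": 0.01,"ay": 0.059,"az": 0,"claw": 1},{"dx": 0,"dy": 0,"dz": 0,"ax": 0.01,"ay": 0.059,"az": 0,"claw": 1}]'

```text
clock: 22.38
eef_pos: [507.4, 28.9, 156.5]
tool_rot: [-1.571, 0.029, -0.172]
force: [-0.6, -0.1, -4.3]
width: 57.1
```

```bash
python3 rd.py 15 v -.172; python3 rd.py 20 v -.172
```

```text
[-0.65 -0.14 -4.29] [ 0.013 -0.081 -0.01 ] [507.4  28.9 156.5] 22.3833
[-0.25 -0.3  -4.96] [-0.02  -0.117  0.007] [507.1  28.9 156.5] 22.4333
[-0.24  0.64 -5.23] [-0.006 -0.057 -0.02 ] [507.1  28.9 156.6] 22.4833
[-1.    0.12 -5.11] [-0.019 -0.056 -0.053] [507.1  29.  156.7] 22.5333
[ 0.01 -0.25 -4.62] [-0.002 -0.13  -0.01 ] [507.2  29.  156.7] 22.5833
[-0.2   0.01 -4.72] [-0.012 -0.071 -0.018] [507.3  29.  156.7] 22.6333
[ 0.35  0.01 -4.19] [-0.056 -0.074 -0.032] [507.4  29.  156.8] 22.6833
[-0.33  0.13 -6.07] [-0.038 -0.074 -0.038] [507.5  29.  156.8] 22.7333
[-0.17 -0.07 -5.3 ] [-0.02  -0.11   0.025] [507.5  29.  156.8] 22.7833
[-0.12  0.04 -5.63] [ 0.01  -0.125 -0.015] [507.6  29.  156.7] 22.8333
[-0.88  0.59 -4.  ] [ 0.002 -0.099 -0.004] [507.6  28.9 156.7] 22.8833
[-0.26  0.38 -5.27] [-0.038 -0.119 -0.031] [507.6  28.9 156.7] 22.9333
[ 0.34  0.25 -5.2 ] [-0.024 -0.105 -0.033] [507.6  28.9 156.7] 22.9833
[ 0.97  0.4  -5.07] [-0.006 -0.029 -0.005] [507.6  29.  156.7] 23.0333
[ 0.19  0.28 -4.57] [-0.024 -0.095  0.053] [507.6  28.9 156.7] 23.0833
F [-0.149  0.139 -4.948] T [-0.0159
[... 1117 characters left out ...]
 -4.6 ] [-0.035 -0.093  0.028] [507.6  28.9 156.7] 23.7833
[-1.    0.   -5.09] [-0.044 -0.014  0.015] [507.6  28.9 156.7] 23.8333
[-1.28 -0.6  -4.82] [-0.044 -0.072  0.044] [507.6  28.9 156.7] 23.8833
[-0.36 -1.13 -4.27] [-0.084 -0.087  0.01 ] [507.6  28.9 156.7] 23.9333
[-0.52 -0.13 -4.41] [-0.075 -0.055 -0.035] [507.6  28.9 156.7] 23.9833
[-0.25 -0.23 -3.81] [-0.    -0.095 -0.025] [507.6  28.9 156.7] 24.0333
[-0.67  0.17 -4.32] [-0.    -0.021 -0.008] [507.6  28.9 156.7] 24.0833
F [-0.113 -0.013 -4.49 ] T [-0.0224 -0.055   0.0027] sd [0.03  0.026 0.026] tau5-7 [-0.0853  0.1353  0.0002] [507.6  28.9 156.7] [-1.571  0.029 -0.171] 24.0833 56.649529948173765
moment about case y -0.058 x -0.0127
```

Request:
servo_tool --increments '[{"dx": 0,"dy": 0,"dz": 0,"ax": -0.01,"ay": -0.059,"az": 0,"claw": 1},{"dx": 0,"dy": 0,"dz": 0,"ax": -0.01,"ay": -0.059,"az": 0,"claw": 1}]'

```text
clock: 24.3
eef_pos: [505.7, 29.2, 156.6]
tool_rot: [-1.572, -0.03, -0.17]
force: [-2.0, 0.6, -4.8]
width: 57.2
```

```bash
cat > rs.py <<'E'
from h import *
import sys
yaw=float(sys.argv[2]); c,sn=np.cos(yaw),np.sin(yaw); L=[]
for i in range(int(sys.argv[1])):
    s=read_state(); T=s['torque'];F=s['force']
    L.append([-sn*T[0]+c*T[1], c*F[0]+sn*F[1], F[2], s['tau'][4],s['tau'][5],s['tau'][1],s['tau'][3]])
    get_image('scene')
L=np.array(L)
for j,n in enumerate(['My','Fx','Fz','t5','t6','t2','t4']): print(n,' '.join('%.3f'%v for v in L[:,j]))
h=len(L)
for k in range(0,h,10): print('win',k,L[k:k+10].mean(0).round(4))
print(s['clock'],s['tool_rot'].round(3))
E
python3 rs.py 40 -.172
```

```text
My 0.264 0.086 0.070 0.047 -0.025 0.088 0.099 0.045 0.114 0.053 0.029 0.068 0.053 0.084 0.032 0.058 0.023 0.027 0.061 0.051 0.030 0.068 0.069 0.097 0.096 0.073 0.034 0.073 0.079 0.070 0.028 0.017 0.034 0.052 0.032 0.033 0.096 0.112 0.042 0.030
Fx -2.042 -0.723 -0.040 0.286 -0.387 -0.088 -0.525 0.371 -0.072 0.384 0.248 -0.560 -0.606 -0.163 0.112 -0.114 0.194 0.412 1.074 -0.217 -0.031 0.110 -0.051 0.580 0.423 -0.139 0.188 0.105 0.392 -0.194 0.283 -0.269 -0.163 -0.000 -0.404 0.547 -0.006 -0.561 0.927 -0.110
Fz -4.816 -4.020 -4.921 -4.597 -5.520 -5.978 -4.007 -4.361 -4.651 -4.137 -5.434 -5.712 -3.644 -4.936 -4.258 -4.890 -4.284 -4.307 -5.436 -5.462 -4.923 -5.419 -3.614 -5.035 -5.245 -4.060 -5.378 -3.545 -5.008 -5.013 -5.187 -3.841 -5.676 -5.145 -5.503 -5.198 -4.635 -4.735 -4.842 -4.675
t5 0.635 0.216 0.084 0.060 0.063 0.070 0.076 0.080 0.083 0.084 0.085 0.086 0.086 0.087 0.087 0.087 0.087 0.087 0.087 0.087 0.087 0.087 0.087 0.087 0.087 0.087 0.087 0.087 0.087 0.087 0.087 0.087 0.087 0.087 0.087 0.087 0.087 0.087 0.087 0.087
t6 -1.038 -0.416 -0.143 -0.077 -0.081 -0.099 -0.114 -0.123 -0.12
[... 538 characters left out ...]
862
t4 -15.484 -14.057 -13.765 -13.862 -14.039 -14.189 -14.288 -14.343 -14.368 -14.375 -14.373 -14.366 -14.358 -14.351 -14.346 -14.341 -14.338 -14.336 -14.335 -14.334 -14.333 -14.333 -14.333 -14.333 -14.333 -14.333 -14.332 -14.332 -14.332 -14.333 -14.332 -14.332 -14.332 -14.333 -14.332 -14.332 -14.332 -14.332 -14.332 -14.332
win 0 [  0.0841  -0.2836  -4.7008   0.1451  -0.2346 -47.0396 -14.2769]
win 10 [ 4.85000e-02  3.79000e-02 -4.83620e+00  8.68000e-02 -1.28700e-01
 -4.68508e+01 -1.43479e+01]
win 20 [  0.0689   0.1383  -4.7241   0.0872  -0.1291 -46.8598 -14.3326]
win 30 [ 4.76000e-02  2.44000e-02 -4.94360e+00  8.71000e-02 -1.29200e-01
 -4.68617e+01 -1.43322e+01]
26.25 [-1.571 -0.031 -0.171]
```

Request:
servo_tool --increments '[{"dx": 0,"dy": 0,"dz": 0,"ax": 0.01,"ay": 0.059,"az": 0,"claw": 1},{"dx": 0,"dy": 0,"dz": 0,"ax": 0.01,"ay": 0.059,"az": 0,"claw": 1}]'

```text
clock: 26.47
eef_pos: [509.5, 28.7, 156.7]
tool_rot: [-1.57, 0.029, -0.173]
force: [0.6, -0.5, -4.2]
width: 57.7
```

```bash
python3 rs.py 40 -.172
```

```text
My -0.288 -0.118 -0.060 -0.063 -0.042 -0.047 -0.105 -0.063 -0.067 -0.121 -0.091 -0.101 -0.051 -0.092 -0.105 -0.018 -0.061 -0.112 -0.026 -0.079 -0.046 -0.059 -0.072 -0.090 -0.089 -0.113 -0.132 -0.096 -0.084 -0.043 -0.068 -0.061 -0.074 -0.129 -0.042 -0.052 -0.087 -0.048 -0.089 -0.106
Fx 0.721 -0.355 0.577 -0.426 0.536 -0.235 0.601 -0.008 -0.801 -0.038 0.304 0.094 -0.466 -0.014 0.580 -0.392 -0.743 -0.445 -0.641 0.599 -0.483 0.225 -0.279 -0.250 -0.715 0.265 -0.862 -0.215 0.350 0.119 -0.155 -0.698 0.925 1.388 0.652 -0.743 -1.083 -1.286 -0.356 -0.420
Fz -4.242 -4.951 -4.238 -5.976 -4.664 -4.226 -5.605 -4.366 -4.483 -4.837 -5.994 -4.376 -5.727 -4.044 -5.808 -5.327 -4.529 -4.296 -5.553 -4.240 -4.580 -3.940 -4.192 -5.391 -3.801 -4.579 -5.448 -5.510 -4.378 -5.322 -4.170 -4.946 -5.239 -5.291 -5.037 -4.356 -3.823 -4.528 -5.147 -5.426
t5 -0.659 -0.225 -0.081 -0.054 -0.057 -0.065 -0.071 -0.076 -0.078 -0.080 -0.081 -0.082 -0.082 -0.083 -0.082 -0.082 -0.083 -0.082 -0.082 -0.082 -0.082 -0.082 -0.082 -0.082 -0.081 -0.081 -0.081 -0.081 -0.081 -0.082 -0.081 -0.081 -0.081 -0.081 -0.081 -0.081 -0.081 -0.0
[... 523 characters left out ...]
359 -48.359 -48.359 -48.359 -48.360 -48.359 -48.360 -48.359
t4 -13.401 -14.773 -15.047 -14.950 -14.779 -14.635 -14.540 -14.488 -14.463 -14.457 -14.459 -14.466 -14.473 -14.480 -14.486 -14.490 -14.494 -14.495 -14.497 -14.498 -14.499 -14.500 -14.500 -14.500 -14.501 -14.501 -14.501 -14.501 -14.500 -14.501 -14.502 -14.502 -14.502 -14.501 -14.502 -14.502 -14.502 -14.502 -14.502 -14.502
win 0 [ -0.0974   0.0572  -4.7586  -0.1446   0.2372 -48.1841 -14.5532]
win 10 [ -0.0735  -0.1125  -4.9894  -0.0822   0.1302 -48.3671 -14.4839]
win 20 [ -0.0824  -0.1845  -4.714   -0.0816   0.1291 -48.3605 -14.5003]
win 30 [ -0.0757  -0.1775  -4.7963  -0.081    0.1284 -48.359  -14.5019]
28.4167 [-1.571  0.029 -0.171]
```

```bash
cat > rt.py <<'E'
from h import *
import sys
n=int(sys.argv[1])
for i in range(n):
    s=read_state()
    if i>=n-3 or i%4==0:
        q=s['qpos'];t=s['tau'];p=s['tool_rot'][1]
        print('pitch %.4f'%p,'q6 %.4f q7 %.4f t5 %.4f t6 %.4f'%(q[5],q[6],t[4],t[5]),'M6 %.4f M5 %.4f'%(t[5]/np.cos(q[6]),-t[4]/np.sin(q[6])/np.sin(q[5])),'M6/sin %.4f'%(t[5]/np.cos(q[6])/np.sin(p)),'clk %.2f'%s['clock'])
    if i<n-1: get_image('scene')
E
python3 rt.py 1
```

```text
pitch 0.0292 q6 0.7613 q7 0.8082 t5 -0.0807 t6 0.1282 M6 0.1855 M5 0.1619 M6/sin 6.3561 clk 28.47
```

Request:
servo_tool --increments '[{"dx": 0,"dy": 0,"dz": 0,"ax": 0.063,"ay": 0.366,"az": 0,"claw": 1},{"dx": 0,"dy": 0,"dz": 0,"ax": 0.063,"ay": 0.366,"az": 0,"claw": 1},{"dx": 0,"dy": 0,"dz": 0,"ax": 0.063,"ay": 0.366,"az": 0,"claw": 1},{"dx": 0,"dy": 0,"dz": 0,"ax": 0.063,"ay": 0.366,"az": 0,"claw": 1}]'

```text
clock: 28.8
eef_pos: [511.2, 27.3, 152.9]
tool_rot: [-1.57, 0.404, -0.176]
force: [2.3, -0.9, -7.3]
width: 57.1
```

```bash
python3 rt.py 16
```

```text
pitch 0.4044 q6 1.2357 q7 0.9806 t5 -2.3170 t6 3.4366 M6 6.1756 M5 2.9529 M6/sin 15.6965 clk 28.80
pitch 0.3997 q6 1.2307 q7 0.9788 t5 -1.1563 t6 1.9298 M6 3.4583 M5 1.4781 M6/sin 8.8880 clk 29.00
pitch 0.3986 q6 1.2317 q7 0.9791 t5 -1.2556 t6 1.9847 M6 3.5581 M5 1.6041 M6/sin 9.1685 clk 29.20
pitch 0.3995 q6 1.2323 q7 0.9792 t5 -1.2641 t6 2.0032 M6 3.5919 M5 1.6145 M6/sin 9.2346 clk 29.40
pitch 0.3998 q6 1.2324 q7 0.9792 t5 -1.2643 t6 2.0052 M6 3.5956 M5 1.6148 M6/sin 9.2385 clk 29.45
pitch 0.4000 q6 1.2324 q7 0.9792 t5 -1.2648 t6 2.0067 M6 3.5983 M5 1.6154 M6/sin 9.2397 clk 29.50
pitch 0.4002 q6 1.2324 q7 0.9792 t5 -1.2654 t6 2.0078 M6 3.6004 M5 1.6161 M6/sin 9.2407 clk 29.55
```

Request:
servo_tool --increments '[{"dx": 0,"dy": 0,"dz": 0,"ax": -0.051,"ay": -0.296,"az": 0,"claw": 1},{"dx": 0,"dy": 0,"dz": 0,"ax": -0.051,"ay": -0.296,"az": 0,"claw": 1},{"dx": 0,"dy": 0,"dz": 0,"ax": -0.051,"ay": -0.296,"az": 0,"claw": 1},{"dx": 0,"dy": 0,"dz": 0,"ax": -0.051,"ay": -0.296,"az": 0,"claw": 1}]'

```text
clock: 29.88
eef_pos: [504.3, 29.4, 157.6]
tool_rot: [-1.573, 0.101, -0.169]
force: [-1.7, 0.8, -4.3]
width: 57.3
```

```bash
python3 rt.py 16
```

```text
pitch 0.1012 q6 0.8556 q7 0.8542 t5 0.0597 t6 -0.3285 M6 -0.5002 M5 -0.1048 M6/sin -4.9515 clk 29.88
pitch 0.1006 q6 0.8578 q7 0.8555 t5 -0.3485 t6 0.5390 M6 0.8220 M5 0.6103 M6/sin 8.1861 clk 30.08
pitch 0.1013 q6 0.8569 q7 0.8552 t5 -0.2982 t6 0.4618 M6 0.7039 M5 0.5228 M6/sin 6.9636 clk 30.28
pitch 0.1008 q6 0.8564 q7 0.8550 t5 -0.2951 t6 0.4582 M6 0.6982 M5 0.5177 M6/sin 6.9378 clk 30.48
pitch 0.1007 q6 0.8564 q7 0.8550 t5 -0.2949 t6 0.4581 M6 0.6981 M5 0.5173 M6/sin 6.9472 clk 30.53
pitch 0.1005 q6 0.8563 q7 0.8549 t5 -0.2948 t6 0.4579 M6 0.6977 M5 0.5172 M6/sin 6.9512 clk 30.58
pitch 0.1005 q6 0.8563 q7 0.8549 t5 -0.2948 t6 0.4577 M6 0.6974 M5 0.5171 M6/sin 6.9538 clk 30.63
```

Request:
servo_tool --increments '[{"dx": 0,"dy": 0,"dz": 0,"ax": -0.034,"ay": -0.197,"az": 0,"claw": 1},{"dx": 0,"dy": 0,"dz": 0,"ax": -0.034,"ay": -0.197,"az": 0,"claw": 1}]'

```text
clock: 30.8
eef_pos: [507.3, 29.3, 156.5]
tool_rot: [-1.569, -0.102, -0.172]
force: [-0.4, -0.1, -5.3]
width: 57.4
```

```bash
python3 rt.py 16
```

```text
pitch -0.1024 q6 0.5765 q7 0.6831 t5 -0.4126 t6 0.4139 M6 0.5337 M5 1.1990 M6/sin -5.2196 clk 30.80
pitch -0.0992 q6 0.5849 q7 0.6892 t5 0.2258 t6 -0.2831 M6 -0.3668 M5 -0.6433 M6/sin 3.7038 clk 31.00
pitch -0.0998 q6 0.5837 q7 0.6881 t5 0.2408 t6 -0.3595 M6 -0.4654 M5 -0.6881 M6/sin 4.6727 clk 31.20
pitch -0.0993 q6 0.5829 q7 0.6875 t5 0.2569 t6 -0.3751 M6 -0.4853 M5 -0.7355 M6/sin 4.8944 clk 31.40
pitch -0.0993 q6 0.5828 q7 0.6875 t5 0.2579 t6 -0.3740 M6 -0.4839 M5 -0.7384 M6/sin 4.8836 clk 31.45
pitch -0.0994 q6 0.5827 q7 0.6874 t5 0.2584 t6 -0.3728 M6 -0.4823 M5 -0.7399 M6/sin 4.8624 clk 31.50
pitch -0.0994 q6 0.5826 q7 0.6874 t5 0.2588 t6 -0.3716 M6 -0.4808 M5 -0.7414 M6/sin 4.8440 clk 31.55
```

Request:
servo_tool --increments '[{"dx": 0,"dy": 0,"dz": 0,"ax": 0.017,"ay": 0.098,"az": 0,"claw": 1},{"dx": 0,"dy": 0,"dz": -3.5,"ax": 0.017,"ay": 0.098,"az": 0,"claw": 1},{"dx": 0,"dy": 0,"dz": -7,"ax": 0.017,"ay": 0.098,"az": 0,"claw": 1},{"dx": 0,"dy": 0,"dz": -10.5,"ax": 0.017,"ay": 0.098,"az": 0,"claw": 1},{"dx": 0,"dy": 0,"dz": -13,"ax": 0.017,"ay": 0.098,"az": 0,"claw": 1},{"dx": 0,"dy": 0,"dz": -13.7,"ax": 0.017,"ay": 0.098,"az": 0,"claw": 1},{"dx": 0,"dy": 0,"dz": -13.7,"ax": 0.017,"ay": 0.098,"az": 0,"claw": 1},{"dx": 0,"dy": 0,"dz": -13.7,"ax": 0.017,"ay": 0.098,"az": 0,"claw": 1}]'

```text
clock: 32.22
eef_pos: [508.3, 29.4, 20.3]
tool_rot: [-1.57, -0.001, -0.171]
force: [0.6, -0.7, -4.0]
width: 56.8
```

```bash
python3 dl.py 507.6 28.9 8 -.172
```

```text
d cm [-0.07237875 -0.05313614 -1.23412577] rotvec [-0.     0.001 -0.001] 32.2167 [ 0.14  0.81 -0.38  2.05  0.72  0.42  0.59]
```

Request:
servo_tool --increments '[{"dx": 0,"dy": 0,"dz": -0.8,"ax": 0,"ay": 0,"az": 0,"claw": 1},{"dx": 0,"dy": 0,"dz": -1.1,"ax": 0,"ay": 0,"az": 0,"claw": 1},{"dx": 0,"dy": 0,"dz": -1.2,"ax": 0,"ay": 0,"az": 0,"claw": 1},{"dx": 0,"dy": 0,"dz": -1.25,"ax": 0,"ay": 0,"az": 0,"claw": 1},{"dx": 0,"dy": 0,"dz": -1.25,"ax": 0,"ay": 0,"az": 0,"claw": 1}]'

```text
clock: 32.63
eef_pos: [508.4, 28.8, 8.5]
tool_rot: [-1.571, -0.002, -0.172]
force: [-1.5, -0.8, 3.9]
width: 56.9
```

Request:
servo_tool --increments '[{"dx": 0,"dy": 0,"dz": 0,"ax": 0,"ay": 0,"az": 0,"claw": -1},{"dx": 0,"dy": 0,"dz": 0,"ax": 0,"ay": 0,"az": 0,"claw": -1},{"dx": 0,"dy": 0,"dz": 0,"ax": 0,"ay": 0,"az": 0,"claw": -1},{"dx": 0,"dy": 0,"dz": 0,"ax": 0,"ay": 0,"az": 0,"claw": -1},{"dx": 0,"dy": 0,"dz": 1,"ax": 0,"ay": 0,"az": 0,"claw": -1},{"dx": 0,"dy": 0,"dz": 4,"ax": 0,"ay": 0,"az": 0,"claw": -1},{"dx": 0,"dy": 0,"dz": 7,"ax": 0,"ay": 0,"az": 0,"claw": -1},{"dx": 0,"dy": 0,"dz": 9.2,"ax": 0,"ay": 0,"az": 0,"claw": -1}]'

```text
clock: 33.3
eef_pos: [507.9, 29.3, 101.6]
tool_rot: [-1.57, -0.001, -0.171]
force: [0.7, 0.4, -0.7]
width: 85.5
```

Request:
servo_tool --increments '[{"dx": -1.2,"dy": -16.8,"dz": 0,"ax": 0,"ay": 0,"az": -0.013,"claw": -1},{"dx": -1.2,"dy": -16.8,"dz": 0,"ax": 0,"ay": 0,"az": -0.013,"claw": -1},{"dx": -1.2,"dy": -16.8,"dz": 0,"ax": 0,"ay": 0,"az": -0.013,"claw": -1},{"dx": -1.2,"dy": -16.8,"dz": 0,"ax": 0,"ay": 0,"az": -0.013,"claw": -1},{"dx": -1.2,"dy": -16.8,"dz": 0,"ax": 0,"ay": 0,"az": -0.013,"claw": -1},{"dx": -1.2,"dy": -16.8,"dz": 0,"ax": 0,"ay": 0,"az": -0.013,"claw": -1},{"dx": -1.2,"dy": -16.8,"dz": 0,"ax": 0,"ay": 0,"az": -0.013,"claw": -1}]'

```text
clock: 33.88
eef_pos: [495.7, -138.9, 99.7]
tool_rot: [-1.57, -0.001, -0.185]
force: [-0.2, 1.2, -0.2]
width: 85.1
```

```bash
python3 look.py s6;  python3 dl.py 496 -139.5 100 -.185
```

```text
d cm [ 0.00758743 -0.17257074  0.029758  ] rotvec [-0.001  0.001 -0.002] 33.9333 [ 0.58  0.69 -0.56  2.    0.62  0.62  1.  ]
```

View pics/s6z.png

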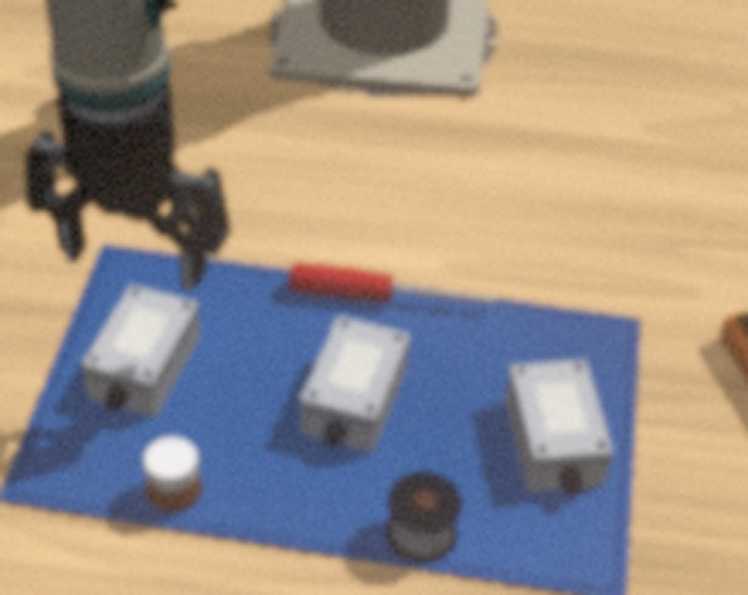

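Housings 1 and 2 are back upright at (560,425) and (355,380), where they were. Now the third, at (140,350).

Request:
servo_tool --increments '[{"dx": 0,"dy": -0.1,"dz": -4,"ax": 0,"ay": 0,"az": 0,"claw": -1},{"dx": 0,"dy": -0.1,"dz": -7,"ax": 0,"ay": 0,"az": 0,"claw": -1},{"dx": 0,"dy": -0.1,"dz": -9.3,"ax": 0,"ay": 0,"az": 0,"claw": -1},{"dx": 0,"dy": -0.1,"dz": -9.3,"ax": 0,"ay": 0,"az": 0,"claw": -1},{"dx": 0,"dy": -0.1,"dz": -9.3,"ax": 0,"ay": 0,"az": 0,"claw": -1}]'

```text
clock: 34.35
eef_pos: [495.4, -137.7, 5.9]
tool_rot: [-1.57, 0.002, -0.181]
force: [0.6, 0.3, 0.9]
width: 85.4
```

Request:
servo_tool --increments '[{"dx": 0,"dy": 0,"dz": 0,"ax": 0,"ay": 0,"az": 0,"claw": 1},{"dx": 0,"dy": 0,"dz": 0,"ax": 0,"ay": 0,"az": 0,"claw": 1},{"dx": 0,"dy": 0,"dz": 0,"ax": 0,"ay": 0,"az": 0,"claw": 1},{"dx": 0,"dy": 0,"dz": 0,"ax": 0,"ay": 0,"az": 0,"claw": 1},{"dx": 0,"dy": 0,"dz": 0,"ax": 0,"ay": 0,"az": 0,"claw": 1},{"dx": 0,"dy": 0,"dz": 0,"ax": 0,"ay": 0,"az": 0,"claw": 1},{"dx": 0,"dy": 0,"dz": 0,"ax": 0,"ay": 0,"az": 0,"claw": 1},{"dx": 0,"dy": 0,"dz": 0,"ax": 0,"ay": 0,"az": 0,"claw": 1}]'

```text
clock: 35.02
eef_pos: [497.0, -139.8, 8.0]
tool_rot: [-1.57, -0.004, -0.184]
force: [-0.6, 2.3, 6.5]
width: 57.2
```

Request:
servo_tool --increments '[{"dx": 0,"dy": 0,"dz": 1.5,"ax": 0,"ay": 0,"az": 0,"claw": 1},{"dx": 0,"dy": 0,"dz": 4.5,"ax": 0,"ay": 0,"az": 0,"claw": 1},{"dx": 0,"dy": 0,"dz": 8,"ax": 0,"ay": 0,"az": 0,"claw": 1},{"dx": 0,"dy": 0,"dz": 11.5,"ax": 0,"ay": 0,"az": 0,"claw": 1},{"dx": 0,"dy": 0,"dz": 14,"ax": 0,"ay": 0,"az": 0,"claw": 1},{"dx": 0,"dy": 0,"dz": 15,"ax": 0,"ay": 0,"az": 0,"claw": 1},{"dx": 0,"dy": 0,"dz": 15,"ax": 0,"ay": 0,"az": 0,"claw": 1},{"dx": 0,"dy": 0,"dz": 15,"ax": 0,"ay": 0,"az": 0,"claw": 1}]'

```text
clock: 35.68
eef_pos: [495.0, -140.6, 155.9]
tool_rot: [-1.572, -0.0, -0.185]
force: [-1.0, 0.2, -3.6]
width: 57.2
```

Request:
servo_tool --increments '[{"dx": 1.95,"dy": -0.36,"dz": 0,"ax": 0,"ay": 0,"az": 0,"claw": 1},{"dx": -1.95,"dy": 0.36,"dz": 0,"ax": 0,"ay": 0,"az": 0,"claw": 1},{"dx": 1.95,"dy": -0.36,"dz": 0,"ax": 0,"ay": 0,"az": 0,"claw": 1},{"dx": -1.95,"dy": 0.36,"dz": 0,"ax": 0,"ay": 0,"az": 0,"claw": 1},{"dx": 1.95,"dy": -0.36,"dz": 0,"ax": 0,"ay": 0,"az": 0,"claw": 1},{"dx": -1.95,"dy": 0.36,"dz": 0,"ax": 0,"ay": 0,"az": 0,"claw": 1},{"dx": 1.95,"dy": -0.36,"dz": 0,"ax": 0,"ay": 0,"az": 0,"claw": 1},{"dx": 0,"dy": 0,"dz": 0,"ax": 0,"ay": 0,"az": 0,"claw": 1}]'

```text
clock: 36.35
eef_pos: [490.2, -137.8, 148.1]
tool_rot: [-1.567, 0.015, -0.18]
force: [7.5, -0.9, 0.5]
width: 57.3
```

```bash
python3 rs.py 20 -.185
```

```text
My -0.691 0.526 -0.019 -0.002 -0.093 -0.019 -0.009 -0.006 -0.007 0.007 -0.018 -0.036 -0.009 0.018 -0.013 -0.005 -0.001 -0.005 -0.001 -0.049
Fx 7.559 -5.894 -0.632 0.977 0.936 0.057 -0.405 0.705 -0.299 0.468 0.505 -0.629 0.188 0.574 0.611 -0.290 0.164 0.663 -0.062 -0.087
Fz 0.451 -1.802 -2.678 -2.109 -2.557 -2.716 -1.945 -3.291 -1.827 -2.947 -2.775 -3.173 -2.299 -2.868 -2.622 -2.374 -3.185 -2.487 -3.125 -3.627
t5 -0.957 0.551 -0.010 -0.099 -0.062 -0.024 -0.002 0.010 0.015 0.017 0.017 0.016 0.015 0.014 0.013 0.013 0.012 0.011 0.011 0.011
t6 3.121 -1.336 -0.146 0.186 0.167 0.096 0.043 0.013 -0.002 -0.008 -0.009 -0.009 -0.007 -0.005 -0.004 -0.002 -0.001 0.000 0.001 0.001
t2 -41.991 -41.933 -46.768 -46.469 -46.501 -46.629 -46.768 -46.883 -46.972 -47.040 -47.092 -47.131 -47.159 -47.178 -47.194 -47.203 -47.207 -47.211 -47.211 -47.211
t4 -4.580 -18.444 -13.009 -12.360 -12.760 -13.256 -13.633 -13.876 -14.017 -14.092 -14.125 -14.134 -14.130 -14.120 -14.109 -14.097 -14.086 -14.079 -14.072 -14.067
win 0 [-3.15000e-02  3.47400e-01 -2.14230e+00 -5.63000e-02  2.13300e-01
 -4.57955e+01 -1.30026e+01]
win 10 [-1.20000e-02  1.63700e-01 -2.85350e+00  1.32000e-02 -3.40000e-03
 -4.71797e+01 -1.41018e+01]
37.3 [-1.571 -0.    -0.184]
```

Request:
servo_tool --increments '[{"dx": 0,"dy": 0,"dz": 0,"ax": -0.0184,"ay": -0.0983,"az": 0,"claw": 1},{"dx": 0,"dy": 0,"dz": 0,"ax": -0.0184,"ay": -0.0983,"az": 0,"claw": 1}]'

```text
clock: 37.52
eef_pos: [491.4, -139.2, 155.4]
tool_rot: [-1.572, -0.097, -0.183]
force: [-2.3, -0.1, -2.4]
width: 57.0
```

```bash
python3 rs.py 20 -.185
```

```text
My 0.511 0.192 0.073 0.146 0.158 0.169 0.126 0.198 0.181 0.158 0.148 0.142 0.188 0.163 0.204 0.159 0.106 0.162 0.168 0.176
Fx -2.269 0.688 -0.217 0.096 0.245 0.156 0.824 -0.438 -0.018 0.718 -0.631 -0.288 0.114 -0.116 -0.503 -0.448 -0.442 -1.142 -0.767 0.693
Fz -2.420 -2.070 -1.620 -1.921 -3.529 -2.810 -2.746 -2.479 -2.717 -3.132 -2.086 -3.221 -2.520 -3.791 -2.535 -2.851 -3.383 -3.079 -2.442 -2.111
t5 0.887 0.320 0.162 0.139 0.146 0.156 0.163 0.168 0.171 0.172 0.173 0.173 0.173 0.173 0.173 0.173 0.173 0.173 0.174 0.174
t6 -2.443 -1.059 -0.479 -0.350 -0.364 -0.403 -0.434 -0.452 -0.462 -0.466 -0.467 -0.467 -0.467 -0.467 -0.466 -0.466 -0.466 -0.466 -0.466 -0.466
t2 -45.283 -45.237 -44.985 -44.930 -44.931 -44.922 -44.892 -44.847 -44.795 -44.747 -44.706 -44.675 -44.652 -44.636 -44.628 -44.626 -44.626 -44.628 -44.632 -44.637
t4 -16.115 -12.934 -12.407 -12.669 -13.064 -13.384 -13.592 -13.707 -13.759 -13.773 -13.768 -13.754 -13.738 -13.723 -13.710 -13.700 -13.693 -13.688 -13.684 -13.681
win 0 [ 1.91200e-01 -2.15000e-02 -2.54450e+00  2.48600e-01 -6.91200e-01
 -4.49571e+01 -1.35404e+01]
win 10 [  0.1616  -0.3529  -2.8019   0.1733  -0.4665 -44.6447 -13.714 ]
38.4667 [-1.571 -0.1   -0.184]
```

Request:
servo_tool --increments '[{"dx": 0,"dy": 0,"dz": 0,"ax": 0.0368,"ay": 0.1966,"az": 0,"claw": 1},{"dx": 0,"dy": 0,"dz": 0,"ax": 0.0368,"ay": 0.1966,"az": 0,"claw": 1}]'

```text
clock: 38.68
eef_pos: [494.6, -139.9, 156.7]
tool_rot: [-1.571, 0.105, -0.183]
force: [2.7, -1.4, -3.4]
width: 57.2
```

```bash
python3 rs.py 20 -.185
```

```text
My -0.356 -0.788 -0.175 -0.103 -0.081 -0.177 -0.174 -0.124 -0.119 -0.098 -0.176 -0.178 -0.221 -0.120 -0.089 -0.113 -0.212 -0.152 -0.148 -0.134
Fx 2.901 6.199 -0.156 -0.282 0.333 0.174 -0.104 -0.206 0.120 0.446 1.582 0.431 0.321 0.941 0.905 0.744 0.321 0.562 0.135 -0.369
Fz -3.440 -2.887 -2.898 -3.418 -2.647 -2.657 -2.721 -2.511 -2.838 -2.506 -3.234 -3.253 -3.104 -2.809 -1.534 -3.317 -2.786 -3.147 -3.018 -2.589
t5 -0.210 -0.919 -0.486 -0.201 -0.143 -0.146 -0.157 -0.166 -0.171 -0.174 -0.176 -0.177 -0.178 -0.178 -0.179 -0.179 -0.179 -0.179 -0.179 -0.179
t6 -0.142 2.269 1.375 0.638 0.430 0.411 0.436 0.462 0.480 0.490 0.496 0.498 0.499 0.499 0.500 0.500 0.499 0.499 0.499 0.499
t2 -52.592 -54.711 -49.104 -49.290 -49.319 -49.350 -49.402 -49.482 -49.574 -49.671 -49.757 -49.830 -49.885 -49.926 -49.951 -49.964 -49.971 -49.971 -49.965 -49.960
t4 -9.761 -7.940 -14.624 -15.431 -15.273 -14.910 -14.594 -14.380 -14.255 -14.193 -14.170 -14.167 -14.176 -14.188 -14.200 -14.211 -14.220 -14.226 -14.231 -14.234
win 0 [ -0.2195   0.9426  -2.8523  -0.2775   0.6849 -50.2494 -13.5361]
win 10 [ -0.1543   0.5574  -2.8791  -0.1785   0.4989 -49.918  -14.2022]
39.6333 [-1.571  0.1   -0.185]
```

```bash
cat > rm.py <<'E'
from h import *
import sys
n=int(sys.argv[1])
for i in range(n):
    s=read_state()
    if i>=n-2 or i%4==0:
        q=s['qpos'];t=s['tau'];p=s['tool_rot'][1]
        A=t[5];B=-t[4]/np.sin(q[5]);My=A*np.sin(q[6])+B*np.cos(q[6]);Mx=A*np.cos(q[6])-B*np.sin(q[6])
        print('pitch %.4f'%p,'q6 %.4f q7 %.4f'%(q[5],q[6]),'My %.4f Mx %.4f My/sin %.4f'%(My,Mx,My/np.sin(p)),'clk %.2f'%s['clock'])
    if i<n-1: get_image('scene')
E
python3 rm.py 1
```

```text
pitch 0.0998 q6 0.8915 q7 1.1135 My 0.5499 Mx 0.0132 My/sin 5.5198 clk 39.68
```

Request:
servo_tool --increments '[{"dx": 0,"dy": 0,"dz": 0,"ax": 0.055,"ay": 0.295,"az": 0,"claw": 1},{"dx": 0,"dy": 0,"dz": 0,"ax": 0.055,"ay": 0.295,"az": 0,"claw": 1},{"dx": 0,"dy": 0,"dz": 0,"ax": 0.055,"ay": 0.295,"az": 0,"claw": 1},{"dx": 0,"dy": 0,"dz": 0,"ax": 0.055,"ay": 0.295,"az": 0,"claw": 1}]'

```text
clock: 40.02
eef_pos: [497.6, -140.0, 154.3]
tool_rot: [-1.57, 0.401, -0.185]
force: [0.2, -0.1, -2.8]
width: 57.4
```

```bash
python3 rm.py 16
```

```text
pitch 0.4008 q6 1.2902 q7 1.1946 My 2.8884 Mx 0.1084 My/sin 7.4035 clk 40.02
pitch 0.3992 q6 1.2880 q7 1.1941 My 2.0989 Mx 0.0104 My/sin 5.4003 clk 40.22
pitch 0.3989 q6 1.2888 q7 1.1942 My 2.1454 Mx 0.0086 My/sin 5.5243 clk 40.42
pitch 0.3994 q6 1.2892 q7 1.1943 My 2.1573 Mx 0.0134 My/sin 5.5479 clk 40.62
pitch 0.3996 q6 1.2893 q7 1.1943 My 2.1589 Mx 0.0136 My/sin 5.5486 clk 40.72
pitch 0.3998 q6 1.2893 q7 1.1943 My 2.1592 Mx 0.0135 My/sin 5.5473 clk 40.77
```

```bash
python3 dl.py 496 -140 8 -.185
```

```text
d cm [ 4.19608868e-02  1.04360816e-02 -1.48223459e+01] rotvec [-0.073 -0.393 -0.001] 40.7667 [ 0.58  0.82 -0.64  1.6   0.4   1.29  1.19]
```

Request:
servo_tool --increments '[{"dx": 0,"dy": 0,"dz": 0,"ax": -0.073,"ay": -0.393,"az": 0,"claw": 1},{"dx": 0,"dy": 0,"dz": -3,"ax": -0.073,"ay": -0.393,"az": 0,"claw": 1},{"dx": 0,"dy": 0,"dz": -6,"ax": -0.073,"ay": -0.393,"az": 0,"claw": 1},{"dx": 0,"dy": 0,"dz": -9.5,"ax": -0.073,"ay": -0.393,"az": 0,"claw": 1},{"dx": 0,"dy": 0,"dz": -12.5,"ax": -0.073,"ay": -0.393,"az": 0,"claw": 1},{"dx": 0,"dy": 0,"dz": -13.7,"ax": -0.073,"ay": -0.393,"az": 0,"claw": 1},{"dx": 0,"dy": 0,"dz": -13.7,"ax": -0.073,"ay": -0.393,"az": 0,"claw": 1},{"dx": 0,"dy": 0,"dz": -13.7,"ax": -0.073,"ay": -0.393,"az": 0,"claw": 1}]'

```text
clock: 41.43
eef_pos: [495.6, -139.7, 19.0]
tool_rot: [-1.571, 0.001, -0.184]
force: [-0.2, -0.0, -2.0]
width: 57.2
```

```bash
python3 dl.py 496 -140 8 -.185
```

```text
d cm [ 0.03564478 -0.02663505 -1.10104046] rotvec [-0.    -0.001 -0.001] 41.4333 [ 0.5   0.82 -0.43  2.03  0.77  0.46  0.87]
```

Request:
servo_tool --increments '[{"dx": 0,"dy": 0,"dz": -0.8,"ax": 0,"ay": 0,"az": 0,"claw": 1},{"dx": 0,"dy": 0,"dz": -1.05,"ax": 0,"ay": 0,"az": 0,"claw": 1},{"dx": 0,"dy": 0,"dz": -1.15,"ax": 0,"ay": 0,"az": 0,"claw": 1},{"dx": 0,"dy": 0,"dz": -1.2,"ax": 0,"ay": 0,"az": 0,"claw": 1},{"dx": 0,"dy": 0,"dz": -1.2,"ax": 0,"ay": 0,"az": 0,"claw": 1}]'

```text
clock: 41.85
eef_pos: [496.2, -140.3, 8.0]
tool_rot: [-1.571, -0.001, -0.185]
force: [-0.2, -0.6, 2.4]
width: 56.9
```

Request:
servo_tool --increments '[{"dx": 0,"dy": 0,"dz": 0,"ax": 0,"ay": 0,"az": 0,"claw": -1},{"dx": 0,"dy": 0,"dz": 0,"ax": 0,"ay": 0,"az": 0,"claw": -1},{"dx": 0,"dy": 0,"dz": 0,"ax": 0,"ay": 0,"az": 0,"claw": -1},{"dx": 0,"dy": 0,"dz": 0,"ax": 0,"ay": 0,"az": 0,"claw": -1},{"dx": 0,"dy": 0,"dz": 1,"ax": 0,"ay": 0,"az": 0,"claw": -1},{"dx": 0,"dy": 0,"dz": 4,"ax": 0,"ay": 0,"az": 0,"claw": -1},{"dx": 0,"dy": 0,"dz": 7,"ax": 0,"ay": 0,"az": 0,"claw": -1},{"dx": 0,"dy": 0,"dz": 9.2,"ax": 0,"ay": 0,"az": 0,"claw": -1}]'

```text
clock: 42.52
eef_pos: [496.0, -139.8, 101.6]
tool_rot: [-1.57, -0.001, -0.184]
force: [1.5, -1.0, 0.5]
width: 85.2
```

Request:
servo_tool --increments '[{"dx": 1.2,"dy": 16.9,"dz": 0,"ax": 0,"ay": 0,"az": 0.013,"claw": -1},{"dx": 1.2,"dy": 16.9,"dz": 0,"ax": 0,"ay": 0,"az": 0.013,"claw": -1},{"dx": 1.2,"dy": 16.9,"dz": 0,"ax": 0,"ay": 0,"az": 0.013,"claw": -1},{"dx": 1.2,"dy": 16.9,"dz": 0,"ax": 0,"ay": 0,"az": 0.013,"claw": -1},{"dx": 1.2,"dy": 16.9,"dz": 0,"ax": 0,"ay": 0,"az": 0.013,"claw": -1},{"dx": 1.2,"dy": 16.9,"dz": 0,"ax": 0,"ay": 0,"az": 0.013,"claw": -1},{"dx": 1.2,"dy": 16.9,"dz": 0,"ax": 0,"ay": 0,"az": 0.013,"claw": -1}]'

```text
clock: 43.1
eef_pos: [507.4, 28.5, 99.5]
tool_rot: [-1.572, 0.0, -0.17]
force: [-0.9, -1.0, -0.2]
width: 85.6
```

```bash
python3 look.py s7;  python3 dl.py 507.8 28.9 100 -.172
```

```text
d cm [0.04752082 0.15852609 0.07128265] rotvec [ 0.001 -0.001  0.001] 43.15 [ 0.25  0.69 -0.55  2.02  0.62  0.61  0.68]
```

View pics/s7z.png

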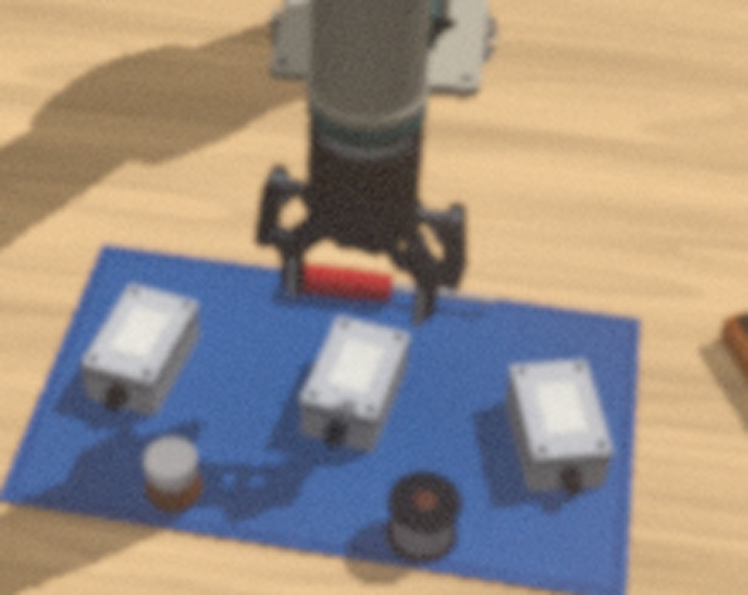

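Request:
servo_tool --increments '[{"dx": 0,"dy": 0.05,"dz": -4,"ax": 0,"ay": 0,"az": 0,"claw": -1},{"dx": 0,"dy": 0.05,"dz": -7,"ax": 0,"ay": 0,"az": 0,"claw": -1},{"dx": 0,"dy": 0.05,"dz": -9.3,"ax": 0,"ay": 0,"az": 0,"claw": -1},{"dx": 0,"dy": 0.05,"dz": -9.3,"ax": 0,"ay": 0,"az": 0,"claw": -1},{"dx": 0,"dy": 0.05,"dz": -9.3,"ax": 0,"ay": 0,"az": 0,"claw": -1}]'

```text
clock: 43.57
eef_pos: [506.7, 27.5, 5.6]
tool_rot: [-1.573, 0.003, -0.174]
force: [-0.3, 0.5, 0.4]
width: 85.3
```

Request:
servo_tool --increments '[{"dx": 0,"dy": 0,"dz": 0,"ax": 0,"ay": 0,"az": 0,"claw": 1},{"dx": 0,"dy": 0,"dz": 0,"ax": 0,"ay": 0,"az": 0,"claw": 1},{"dx": 0,"dy": 0,"dz": 0,"ax": 0,"ay": 0,"az": 0,"claw": 1},{"dx": 0,"dy": 0,"dz": 0,"ax": 0,"ay": 0,"az": 0,"claw": 1},{"dx": 0,"dy": 0,"dz": 0,"ax": 0,"ay": 0,"az": 0,"claw": 1},{"dx": 0,"dy": 0,"dz": 0,"ax": 0,"ay": 0,"az": 0,"claw": 1},{"dx": 0,"dy": 0,"dz": 0,"ax": 0,"ay": 0,"az": 0,"claw": 1}]'

```text
clock: 44.15
eef_pos: [508.7, 28.9, 7.9]
tool_rot: [-1.571, -0.003, -0.173]
force: [-1.1, -2.0, 6.6]
width: 57.4
```

Request:
servo_tool --increments '[{"dx": 0,"dy": 0,"dz": 1.5,"ax": 0,"ay": 0,"az": 0,"claw": 1},{"dx": 0,"dy": 0,"dz": 4.5,"ax": 0,"ay": 0,"az": 0,"claw": 1},{"dx": 0,"dy": 0,"dz": 8,"ax": 0,"ay": 0,"az": 0,"claw": 1},{"dx": 0,"dy": 0,"dz": 11.5,"ax": 0,"ay": 0,"az": 0,"claw": 1},{"dx": 0,"dy": 0,"dz": 14,"ax": 0,"ay": 0,"az": 0,"claw": 1},{"dx": 0,"dy": 0,"dz": 15,"ax": -0.017,"ay": -0.0985,"az": 0,"claw": 1},{"dx": 0,"dy": 0,"dz": 15,"ax": -0.017,"ay": -0.0985,"az": 0,"claw": 1}]'

```text
clock: 44.73
eef_pos: [505.5, 29.5, 158.9]
tool_rot: [-1.572, -0.104, -0.17]
force: [-2.5, 0.3, -4.4]
width: 57.3
```

```bash
sed 's/if i>=n-2 or i%4==0/if 1/' rm.py > rma.py; python3 rma.py 20
```

```text
pitch -0.1040 q6 0.5933 q7 0.6507 My -2.4852 Mx -0.0136 My/sin 23.9390 clk 44.73
pitch -0.0996 q6 0.5967 q7 0.6540 My -1.1513 Mx -0.1495 My/sin 11.5790 clk 44.78
pitch -0.0982 q6 0.5974 q7 0.6546 My -0.6506 Mx -0.0621 My/sin 6.6366 clk 44.83
pitch -0.0978 q6 0.5971 q7 0.6545 My -0.5254 Mx -0.0020 My/sin 5.3834 clk 44.88
pitch -0.0975 q6 0.5968 q7 0.6541 My -0.5138 Mx 0.0162 My/sin 5.2765 clk 44.93
pitch -0.0974 q6 0.5964 q7 0.6538 My -0.5282 Mx 0.0165 My/sin 5.4311 clk 44.98
pitch -0.0973 q6 0.5962 q7 0.6536 My -0.6817 Mx 0.0060 My/sin 7.0174 clk 45.03
pitch -0.0974 q6 0.5959 q7 0.6534 My -0.5661 Mx 0.0073 My/sin 5.8192 clk 45.08
pitch -0.0977 q6 0.5957 q7 0.6532 My -0.5681 Mx 0.0075 My/sin 5.8236 clk 45.13
pitch -0.0980 q6 0.5956 q7 0.6531 My -0.5762 Mx 0.0071 My/sin 5.8911 clk 45.18
pitch -0.0982 q6 0.5955 q7 0.6530 My -0.5827 Mx 0.0059 My/sin 5.9417 clk 45.23
pitch -0.0986 q6 0.5954 q7 0.6529 My -0.5874 Mx 0.0053 My/sin 5.9678 clk 45.28
pitch -0.0989 q6 0.5953 q7 0.6528 My -0.5904 Mx 0.0047 My/sin 5.9819 clk 45.33
pitch -0.0992 q6 0.5952 q7 0.6528 My -0.5925 Mx 0.0047 My/sin 5.9843 clk 45.38
pitch -0.0993 q6 0.5952 q7 0.6528 My -0.5940 Mx 0.0044 My/sin 5.9931 clk 45.43
pitch -0.0995 q6 0.5952 q7 0.6528 My -0.5953 Mx 0.0042 My/sin 5.9896 clk 45.48
pitch -0.0996 q6 0.5952 q7 0.6527 My -0.5961 Mx 0.0041 My/sin 5.9916 clk 45.53
pitch -0.0997 q6 0.5952 q7 0.6527 My -0.5968 Mx 0.0039 My/sin 5.9940 clk 45.58
pitch -0.0998 q6 0.5951 q7 0.6527 My -0.5973 Mx 0.0039 My/sin 5.9946 clk 45.63
pitch -0.0999 q6 0.5951 q7 0.6527 My -0.5977 Mx 0.0041 My/sin 5.9952 clk 45.68
```

Request:
servo_tool --increments '[{"dx": 0,"dy": 0,"dz": 0,"ax": 0.034,"ay": 0.197,"az": 0,"claw": 1},{"dx": 0,"dy": 0,"dz": 0,"ax": 0.034,"ay": 0.197,"az": 0,"claw": 1}]'

```text
clock: 45.85
eef_pos: [507.0, 29.6, 156.8]
tool_rot: [-1.57, 0.105, -0.169]
force: [1.9, -0.3, -4.5]
width: 57.6
```

```bash
python3 rma.py 22
```

```text
pitch 0.1049 q6 0.8736 q7 0.8282 My 0.5899 Mx -0.4105 My/sin 5.6362 clk 45.85
pitch 0.1033 q6 0.8749 q7 0.8285 My 2.7267 Mx -0.0987 My/sin 26.4358 clk 45.90
pitch 0.0986 q6 0.8679 q7 0.8236 My 1.6218 Mx 0.0421 My/sin 16.4794 clk 45.95
pitch 0.0987 q6 0.8659 q7 0.8221 My 0.7234 Mx 0.0616 My/sin 7.3441 clk 46.00
pitch 0.0994 q6 0.8656 q7 0.8219 My 0.5007 Mx 0.0345 My/sin 5.0429 clk 46.05
pitch 0.0999 q6 0.8658 q7 0.8220 My 0.4896 Mx 0.0201 My/sin 4.9068 clk 46.10
pitch 0.1001 q6 0.8661 q7 0.8222 My 0.5206 Mx 0.0170 My/sin 5.2115 clk 46.15
pitch 0.0998 q6 0.8662 q7 0.8224 My 0.6985 Mx 0.0327 My/sin 7.0111 clk 46.20
pitch 0.0996 q6 0.8665 q7 0.8226 My 0.5750 Mx 0.0175 My/sin 5.7816 clk 46.25
pitch 0.0995 q6 0.8667 q7 0.8227 My 0.5801 Mx 0.0140 My/sin 5.8388 clk 46.30
pitch 0.0995 q6 0.8669 q7 0.8229 My 0.5903 Mx 0.0116 My/sin 5.9402 clk 46.35
pitch 0.0996 q6 0.8671 q7 0.8229 My 0.5972 Mx 0.0099 My/sin 6.0077 clk 46.40
pitch 0.0996 q6 0.8671 q7 0.8230 My 0.6005 Mx 0.0084 My/sin 6.0415 clk 46.45
pitch 0.0996 q6 0.8673 q7 0.8230 My 0.6022 Mx 0.0068 My/sin 6.0529 clk 46.50
pitch 0.0997 q6 0.8673 q7 0.8230 My 0.6026 Mx 0.0058 My/sin 6.0524 clk 46.55
pitch 0.0998 q6 0.8674 q7 0.8231 My 0.6025 Mx 0.0055 My/sin 6.0447 clk 46.60
pitch 0.0999 q6 0.8674 q7 0.8231 My 0.6025 Mx 0.0050 My/sin 6.0432 clk 46.65
pitch 0.1000 q6 0.8675 q7 0.8231 My 0.6026 Mx 0.0049 My/sin 6.0356 clk 46.70
pitch 0.1001 q6 0.8675 q7 0.8231 My 0.6025 Mx 0.0051 My/sin 6.0312 clk 46.75
pitch 0.1001 q6 0.8675 q7 0.8231 My 0.6026 Mx 0.0050 My/sin 6.0289 clk 46.80
pitch 0.1002 q6 0.8675 q7 0.8231 My 0.6025 Mx 0.0053 My/sin 6.0225 clk 46.85
pitch 0.1002 q6 0.8675 q7 0.8231 My 0.6022 Mx 0.0052 My/sin 6.0201 clk 46.90
```

The middle housing rattles. The joint torques show one sharp knock about 0.4 s after each tilt flip; the third housing's trace was smooth. I now carry it out level.

Request:
servo_tool --increments '[{"dx": 1.5,"dy": -0.2,"dz": 0,"ax": -0.017,"ay": -0.0985,"az": 0,"claw": 1},{"dx": 4.5,"dy": -0.5,"dz": 0,"ax": -0.017,"ay": -0.0985,"az": 0,"claw": 1},{"dx": 8,"dy": -0.8,"dz": 0,"ax": -0.017,"ay": -0.0985,"az": 0,"claw": 1},{"dx": 11.5,"dy": -1.2,"dz": 0,"ax": -0.017,"ay": -0.0985,"az": 0,"claw": 1},{"dx": 15,"dy": -1.6,"dz": -0.3,"ax": -0.017,"ay": -0.0985,"az": 0,"claw": 1},{"dx": 18.5,"dy": -2,"dz": -0.6,"ax": -0.017,"ay": -0.0985,"az": 0,"claw": 1},{"dx": 21.5,"dy": -2.3,"dz": -0.9,"ax": -0.017,"ay": -0.0985,"az": 0,"claw": 1},{"dx": 23.5,"dy": -2.5,"dz": -1,"ax": -0.017,"ay": -0.0985,"az": 0,"claw": 1}]'

```text
clock: 47.57
eef_pos: [744.9, 3.3, 144.7]
tool_rot: [-1.571, -0.0, -0.173]
force: [0.0, -1.1, -5.0]
width: 57.2
```

Request:
servo_tool --increments '[{"dx": 0.9,"dy": 0,"dz": 0,"ax": 0,"ay": 0,"az": 0,"claw": 1},{"dx": 0.9,"dy": 0,"dz": 0,"ax": 0,"ay": 0,"az": 0,"claw": 1},{"dx": 0.9,"dy": 0,"dz": 0,"ax": 0,"ay": 0,"az": 0,"claw": 1},{"dx": 0.9,"dy": 0,"dz": 0,"ax": 0,"ay": 0,"az": 0,"claw": 1},{"dx": 0.9,"dy": 0,"dz": 0,"ax": 0,"ay": 0,"az": 0,"claw": 1},{"dx": 0.9,"dy": 0,"dz": 0,"ax": 0,"ay": 0,"az": 0,"claw": 1},{"dx": 0.9,"dy": 0,"dz": 0,"ax": 0,"ay": 0,"az": 0,"claw": 1},{"dx": 0.9,"dy": 0,"dz": 0,"ax": 0,"ay": 0,"az": 0,"claw": 1}]'

```text
clock: 48.23
eef_pos: [751.4, 4.3, 146.5]
tool_rot: [-1.571, -0.0, -0.171]
force: [-0.6, -0.6, -4.8]
width: 57.4
```

```bash
python3 - <<'E'
from h import *
for i in range(8): get_image('scene')
im=snap('scene','s8'); cv2.imwrite('pics/s8z.png',cv2.convertScaleAbs(cv2.resize(im['color'][90:320,200:480,::-1],None,fx=2.6,fy=2.6,interpolation=cv2.INTER_CUBIC),alpha=1.4))
im=snap('top','t8'); cv2.imwrite('pics/t8z.png',cv2.convertScaleAbs(cv2.resize(im['color'][110:260,220:400,::-1],None,fx=4,fy=4,interpolation=cv2.INTER_CUBIC),alpha=1.4))
s=read_state(); print(s['eef_pos'],s['tool_rot'],s['force'],np.abs(s['qd']).max(),s['clock'],s['width'])
E
```

```text
[751.61927588   4.42200682 146.15768354] [-1.57071274e+00  1.81970919e-04 -1.71382738e-01] [ 0.19446705 -0.19808263 -4.67579278] 0.0019526037709194704 48.7333 57.64449248379041
```

View pics/s8z.png

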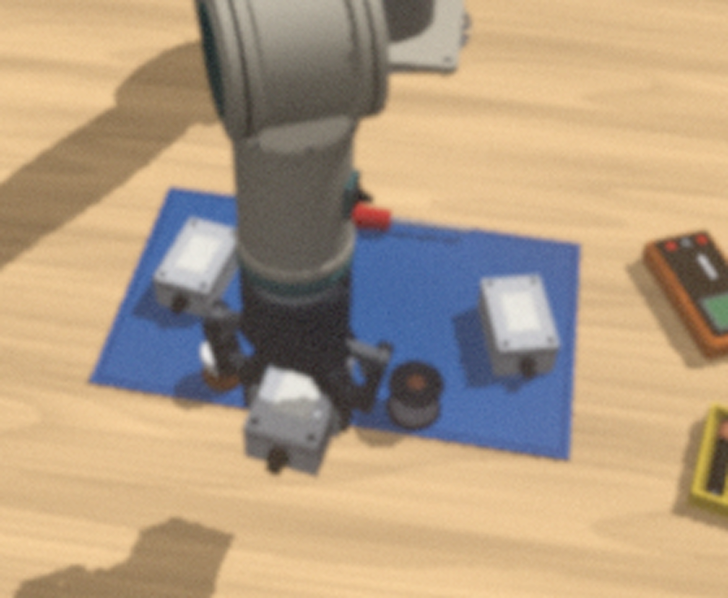

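View pics/t8z.png

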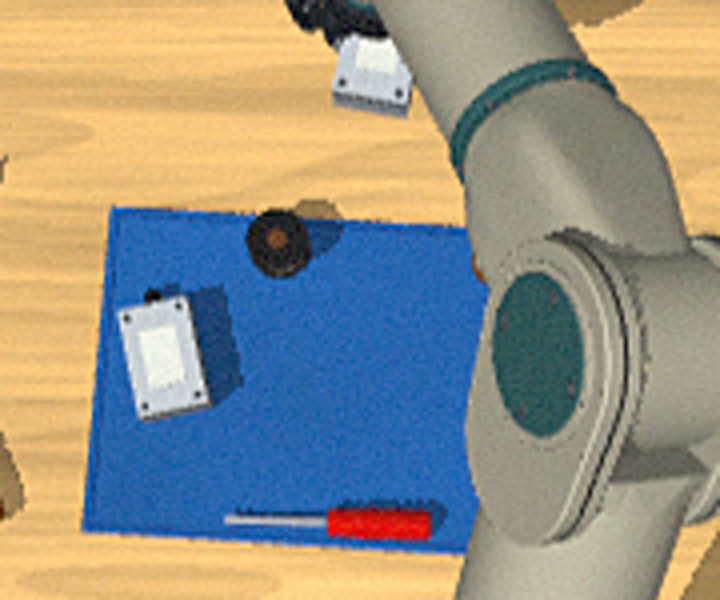

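The pictures show the housing held level past the far edge, at (290,415) in the scene view and (375,75) in the top view. The two quiet ones stand in their places, at (195,262) and (518,325) in the scene view.

```bash
python3 -c "
from cell import *
print(finish_job())"
```

```text
the job is handed in; nothing more can be done
None
```

The middle housing is the one that rattles. I handed the job in at about 48.7 s of the 72 s while still holding it out to the colleague.

**Order:** I shook and tilted the left, middle and right housings one after another. My first readings of the middle one were ambiguous, so I set it back down and tested the right one, which was quiet. The right housing was therefore picked up once more than needed. Then I picked the middle one up again, and it knocked on both tilt flips.

**How it showed:**
- **Middle:** the joint torques gave one sharp spike about 0.4 s after each flip. It weighs about 0.49 kg, more than a quiet housing can (0.42 kg).
- **Right:** the torque traces after the same flips were smooth. It weighs about 0.28 kg.
- **Left:** judged quiet from its earlier tilt readings, which showed no shift in weight. I did not log its torques as closely as the other two.
- **Disagreement:** the slow ±0.03 rad tilts of the middle housing showed no clear shift in weight. I went by the knocks and the weight instead.

**Last checks:**
- **Position:** the tool tip was at (752, 4, 146) mm, about 10 cm past the far edge of the mat and between its two sides. The housing's underside was about 14 cm above the bench, going by the tip height.
- **Hold:** level to within 0.001 rad, joints still, grip at 57 mm.
- **Other things:** the two quiet housings are upright in their places. The reel, screwdriver, multimeter and tray, plus the jar as far as it showed behind the gripper, looked undisturbed. The bottle and tape measure were outside the close-ups, and the arm never went near them.

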